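# Make up the furniture repair kits

### The arm

A 6-joint arm with a two-finger parallel gripper is mounted at the origin on the work surface. World frame = base frame: x ahead of the robot, y to its left, z up, the work surface at z = 0. Lengths are in m, angles in degrees, forces in N, time in s.
With the tool pointing down it reaches from about 0.3 to 0.75 m from the base axis. Payload 8.5 kg.
Tool frame: the origin (TCP) lies between the finger pads; the fingertips stand 8 mm ahead of it and the grasp point (between the pads) lies 11 mm behind it; y points along the fingers, z is the direction in which the jaws open and shut, and the axes are right-handed (so a half turn about y gives the same grasp; the last joint's range is limited). The gripper opens to 85 mm and grips with 20 to 120 N. Pads are 22 mm wide; open, the fingers measure 114 mm over their backs; the gripper's body (76 mm by 85 mm) begins 54 mm behind the grasp point. The pads swing forward as they close: fully open they stand 13 mm farther back than shut.
Start: joints at [54.414, 21.807, 74.336, -0, 83.858, -12.336], TCP at [0.217, 0.505, 0.239] pointing down, gripper open.
Joint ranges: [-178.18, 178.18], [-50.72, 133.34], [12.68, 142.11], [-81.47, 261.47], [9.98, 163.14], [-165.26, 165.26]. Speed limits (degrees/s): [136.94, 136.94, 180, 180, 180, 180].

### API

Orientations are given as a 3x3 rotation matrix whose columns are the frame's x, y, z axes.
In Python, from rig import env, get_image gives the robot as it stands.
- The arm moves only by the tool move_arm, never from a script. Its argument "targets" is one flat list of numbers, 6 for each row, row after row: the shift along the tool's x, y, z in mm, then the turn, a rotation vector about the tool's x, y, z in rad. A call has exactly 5 rows; each row shifts and turns the commanded pose from where the row before left it, along the tool's axes as they then stand; what a row does not reach is not made up. A row lasts 1/8 s, in which the tool goes at most 62.5 mm and 10.7 degrees, less where a joint would pass 70% of its speed; a pose out of reach is approached as far as the arm can. A call is refused whole if a number of a shift passes 62.5 or a number of a turn 0.188, either way. A call with a gripper value outside its range is refused whole. "hand" is the opening, from -1 (shut) to 1 (fully open), so that 0 is half open, set as the call begins (left out, the last holds). The fingers move at their own pace and stop on an object; "squeeze" is the grip in N (left out, the last holds). Time passes only in rows, so rows that do not move let the fingers close, or fill a call up. It gives the time, the measured TCP pose, the force and the opening at its end, in the units of the state.
- env.observe(): the state, without advancing time (a new reading comes with each control period).
- get_image(name): name is "side" or "top"; returns a dict with "pixels" (420x560x3 uint8, red, green, blue), "z_map" (420x560 float32, m along the optical axis (not along the pixel's ray), 0 where there is no reading), "intrinsics" (3x3 intrinsics, pixels), "k1" (the pictures are not rectified: a ray, as slopes to the right and down, at radius r is drawn at 1 + k1 r^2 times it, then the intrinsics apply), "R" (3x3) and "t" (3): a world point X has camera coordinates R X + t. Camera axes: x right, y down, z forward; pixel columns grow to the right and rows downward; lengths in m; the calibration is good to about 2 mm. A picture is of the moment at which its call begins.
- env.close_job(): hands the job in, once; it reports no verdict.
The state is a dict: "time_s": time; "q": joint angles; "qvel": joint speeds; "joint_efforts": joint torques, N m; "position": TCP position; "tool_rot": TCP orientation; "ft_force": force on the tool from outside, world axes, zero at the start; "wrist_torque": the same for the moment, N m; "grip_width": finger opening in m.
Only numpy, scipy, OpenCV 4.12 (cv2) and the standard library are available. Lean on these libraries where they do the work, as an engineer would, in place of code of your own. Each camera call takes 0.05 s, during which the arm holds its last target.

### The job

Make up two furniture repair kits from the stock on the bench. Green tray: the white foot, the castor with the orange wheel and the wooden corner block; blue tray: the dark wooden foot and the red-lidded tin, each thing upright as it now stands, flat on the floor of a compartment of its own. Leave the black-wheeled castor and the yellow-lidded tin standing where they are.

Things in the scene. Friction and masses are not known exactly. Their poses are not given: they have to be found in the camera images.
- green_tray: green tray, fixed to the table, 232 mm long (its y) and 80 mm wide (its x), with three square compartments in one row along y, each 72 x 72 mm inside; floor 4 mm thick, walls and dividers 4 thick and 14 mm high above the table. Origin at the centre of the underside; the compartments' centres are at x = 0 and y = -76, 0 and +76 mm; z is up
- blue_tray: blue tray, fixed to the table, 156 mm long (its y) and 80 mm wide (its x), with two square compartments in one row along y, each 72 x 72 mm inside; floor 4 mm thick, walls and dividers 4 thick and 14 mm high above the table. Origin at the centre of the underside; the compartments' centres are at x = 0 and y = -38 and +38 mm; z is up
- white_foot_mid (a point): white-painted tapered furniture foot standing broad end down, 70 mm high: black steel base disc 44 mm across and 5 thick, body narrowing from 38 across at the bottom to 31 at the top (about 34 across at 40 up), black rubber glide on top. The point is on the axis, 35 mm above the underside; z is up. About 90 g
- dark_foot_mid (a point): dark brown wooden tapered furniture foot standing broad end down, 70 mm high: black steel base disc 44 mm across and 5 thick, body narrowing from 38 across at the bottom to 31 at the top (about 34 across at 40 up), black rubber glide on top. The point is on the axis, 35 mm above the underside; z is up. About 90 g
- orange_castor_mid (a point): furniture castor with an orange wheel, upside down on its 46 x 46 x 4 mm steel plate, 60 mm high. Grip its fork and wheel, an upright slab 26 mm thick (along its y), 28 long (its x), 12 to 48 above the underside. Wheel on top, 38 across, 18 wide, axle along y. Same after half a turn. Point on the axis, 30 mm above the underside; z up. About 120 g
- black_castor_mid (a point): furniture castor with a black wheel, upside down on its 46 x 46 x 4 mm steel plate, 60 mm high. Grip its fork and wheel, an upright slab 26 mm thick (along its y), 28 long (its x), 12 to 48 above the underside. Wheel on top, 38 across, 18 wide, axle along y. Same after half a turn. Point on the axis, 30 mm above the underside; z up. About 120 g. Not wanted: leave it
- red_tin_mid (a point): round closed tin of tacks, bare metal with a red lid on top, 52 mm across and 40 mm high. The point is on the axis, 20 mm above the underside; z is up. About 180 g
- yellow_tin_mid (a point): round closed tin of tacks, bare metal with a yellow lid on top, 52 mm across and 40 mm high. The point is on the axis, 20 mm above the underside; z is up. About 180 g. Not wanted: leave it
- block_mid (a point): brown wooden corner block with two dark screw holes in its top, 52 mm long (its x), 32 mm wide (its y), 40 mm high. The point is at its centre, 20 mm above the underside; z is up. About 50 g
There are look-alikes about, which are no part of the job. What is shaped like the part that bears yellow_tin_mid but purple is not meant.

How it is judged:
By the outcome, as a careful person would: the job done as asked, in the order asked, and still so for the second after the job is handed in, with the robot touching nothing.
It also fails if it takes over 128 s, if anything falls off the work surface, if the arm or the gripper's body presses on something with over 40 N, if the wrist force passes 120 N, or if a joint passes its speed limit or range.

## Working session

There is one attempt and no reset: what is moved stays moved. The work goes in short steps, Python scripts to look and compute and a tool call to move; the robot and the scene stay as the last step left them, time stands still between calls to the robot, and variables do not carry over. Pictures are saved under pics/ and viewed, and the job is handed in when it is done.

Besides the shell and the picture viewer there is one more tool, called after "Call:" by a JSON object that holds its "method" and its "body". move_arm: Moves the arm, as the interface text tells. Its arguments: {"type":"object","properties":{"targets":{"type":"array"},"hand":{"type":"number"},"squeeze":{"type":"number"}},"required":["targets"]}

```bash
ls; mkdir -p pics
python3 - <<'E'
from rig import env,get_image
import cv2,numpy as np
s=env.observe();print(s)
for n in("top","side"):
    g=get_image(n);cv2.imwrite(f"pics/{n}0.png",g["pixels"][...,::-1]);print(n,g["intrinsics"],g["k1"],g["R"],g["t"])
    np.savez(f"{n}0.npz",**g)
E
```

```text
pics
{'time_s': 0.0, 'q': array([ 5.44155395e+01,  2.18419265e+01,  7.43873452e+01,  4.43578350e-05,
        8.38596698e+01, -1.23343886e+01]), 'qvel': array([-0.01571166, -0.06310512,  0.05956442,  0.02033541, -0.02979604,
       -0.0529488 ]), 'joint_efforts': array([-8.47374722e-04, -4.48458552e+01, -2.31283361e+01, -1.65593242e-04,
        4.76016270e-03,  4.18957507e-05]), 'position': array([0.21691875, 0.5050868 , 0.23868775]), 'tool_rot': array([[ 9.18790532e-01, -9.03925997e-04,  3.94744400e-01],
       [-3.94745295e-01, -1.26199140e-03,  9.18789725e-01],
       [-3.32353881e-04, -9.99998795e-01, -1.51632628e-03]]), 'ft_force': array([-0.69098391, -0.03396232, -0.23798367]), 'wrist_torque': array([-0.03836422, -0.01986305, -0.00199599]), 'grip_width': 0.08569549178805051}
top [[420.21650516   0.         270.82526639]
 [  0.         420.21650516 209.53578911]
 [  0.           0.           1.        ]] -0.13038669052438548 [[ 0.02732708 -0.99931338 -0.02502009]
 [-0.98825846 -0.02324381 -0.15101305]
 [ 0.1503278   0.02885306 -0.98821508]] [0.00852448 0.53390601 1.09199804]
side [[499.1128568    0.         283.49756224]
 [  0.         499.1128568  202.68165764]
 [  0.           0.           1.        ]] -0.06918468766404208 [[-0.99424306 -0.10637091 -0.01288311]
 [-0.05703937  0.62722    -0.77675066]
 [ 0.09070422 -0.7715441  -0.62967646]] [0.53072536 0.08972695 1.02046304]
```

View pics/top0.png

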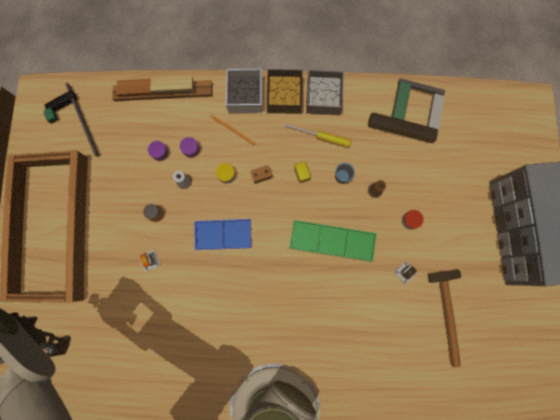

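View pics/side0.png

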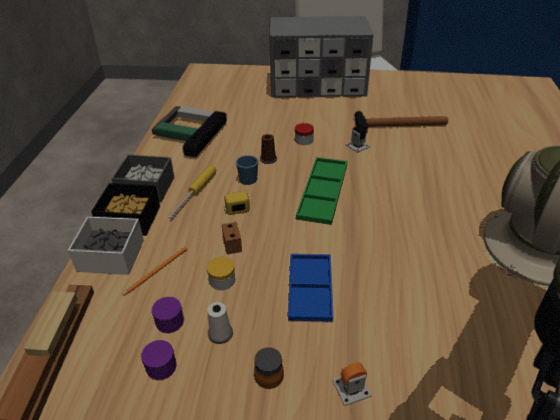

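```bash
cat > h.py <<'E'
import numpy as np,cv2
def load(n): return dict(np.load(n,allow_pickle=True))
def ray(g,u,v):
    K=g["intrinsics"];k=float(g["k1"])
    d=np.array([(u-K[0,2])/K[0,0],(v-K[1,2])/K[1,1]]);s=d.copy()
    for _ in range(20): s=d/(1+k*(s@s))
    R,t=g["R"],g["t"];return -R.T@t,R.T@np.array([s[0],s[1],1.])
def onz(g,u,v,z):
    o,d=ray(g,u,v);return o+d*(z-o[2])/d[2]
def proj(g,X):
    c=g["R"]@np.asarray(X,float)+g["t"];s=c[:2]/c[2];s=s*(1+float(g["k1"])*(s@s));K=g["intrinsics"]
    return np.array([K[0,0]*s[0]+K[0,2],K[1,1]*s[1]+K[1,2]])
def cloud(g):
    z=g["z_map"];K=g["intrinsics"];k=float(g["k1"]);H,W=z.shape
    v,u=np.mgrid[:H,:W];d=np.stack([(u-K[0,2])/K[0,0],(v-K[1,2])/K[1,1]],-1);s=d.copy()
    for _ in range(20): s=d/(1+k*(s**2).sum(-1,keepdims=True))
    c=np.concatenate([s,np.ones((H,W,1))],-1)*z[...,None]
    P=(c-g["t"])@g["R"];P[z<=0]=np.nan
    return P
E
python3 - <<'E'
from h import *
g=load("top0.npz");s=load("side0.npz")
def crop(g,b,n):
    x0,y0,x1,y1=b;c=g["pixels"][y0:y1,x0:x1,::-1];f=min(790/c.shape[1],590/c.shape[0]);cv2.imwrite(f"pics/{n}.png",cv2.resize(c,None,fx=f,fy=f,interpolation=cv2.INTER_CUBIC))
crop(g,(130,130,430,300),"c_top");crop(s,(130,230,400,410),"c_s1");crop(s,(160,100,380,270),"c_s2")
for n,G in(("top",g),("side",s)):
    P=cloud(G);print(n,np.isnan(P[...,2]).mean(),np.nanpercentile(P[...,2],[5,50,95]))
E
```

```text
top 0.004124149659863945 [-0.7541187  -0.00126271  0.15370956]
side 0.004102891156462585 [-7.47580755e-01 -2.91999486e-04  1.22714918e-01]
```

View pics/c_top.png

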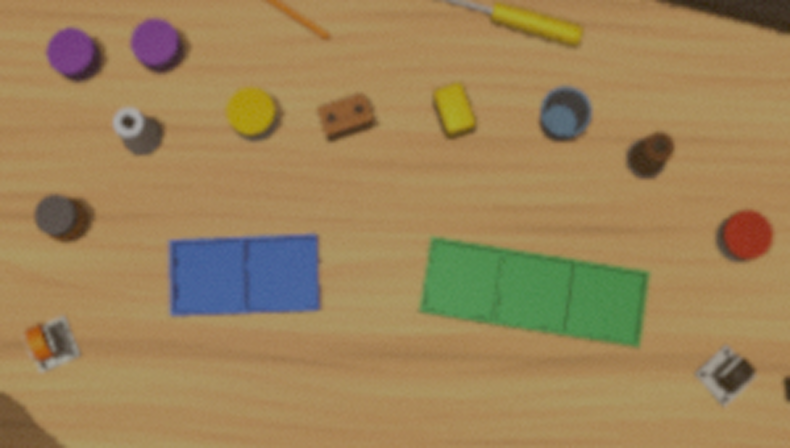

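View pics/c_s1.png

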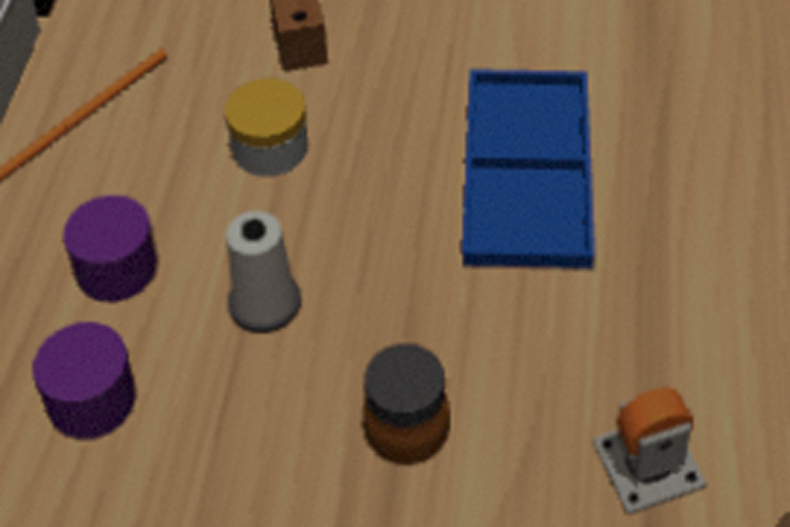

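View pics/c_s2.png

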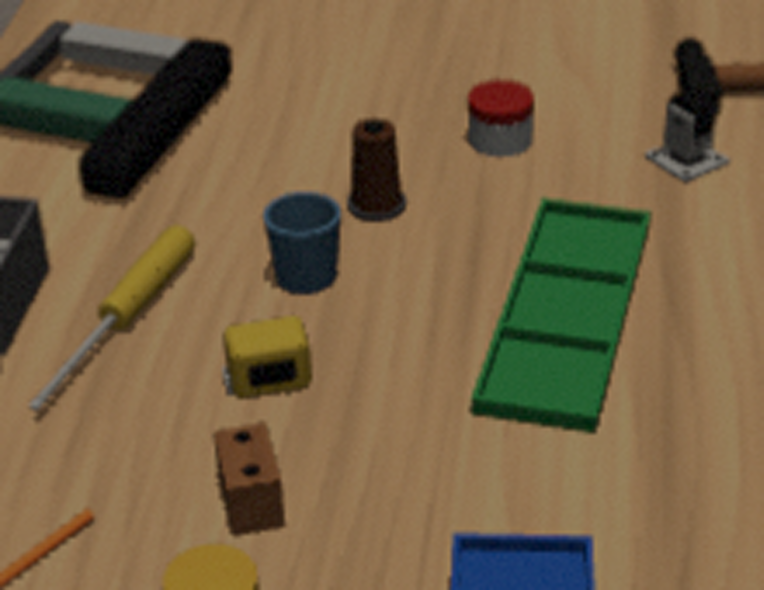

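```bash
cat > meas.py <<'E'
from h import *
def top_face(G,px,H,r,band=0.006):
    """pixels near px (in image) whose depth point is at height H: contour fit -> plane H"""
    P=cloud(G);z=P[...,2]
    m=(abs(z-H)<band)
    v,u=np.mgrid[:z.shape[0],:z.shape[1]]
    m&=np.hypot(u-px[0],v-px[1])<r
    n,l,st,c=cv2.connectedComponentsWithStats(m.astype(np.uint8))
    if n<2:return None
    i=1+np.argmax(st[1:,4]);pts=np.array([onz(G,a,b,H) for b,a in np.argwhere(l==i)])[:,:2]
    (c,wh,a)=cv2.minAreaRect((pts*1000).astype(np.float32))
    return pts.mean(0)*1000,np.array(c),np.array(wh),a,len(pts),z[l==i].mean()*1000
E
python3 - <<'E'
from meas import *
np.set_printoptions(precision=1,suppress=True)
g=load("top0.npz");s=load("side0.npz")
T=dict(white=((180,178),.07),dark=((377,186),.07),red=((413,220),.04),yellow=((226,172),.04),block=((261,174),.04),orange=((148,260),.06),black=((406,271),.06),otape=((302,171),.04))
S=dict(white=(218,308),dark=(268,140),red=(304,130),yellow=(221,268),block=(231,232),orange=(352,370),black=(360,125))
for k,(p,H) in T.items():
    print(k,"top",*top_face(g,p,H,22,.008))
    if k in S: print("   side",*top_face(s,S[k],H,30,.008))
E
```

```text
white top [615.  272.7] [614.5 272.3] [27.6 30.7] 1.0172010660171509 101 65.67662749503748
   side [614.  280.5] [614.4 280.4] [29.6 33.5] 11.176970481872559 243 66.0954261941673
dark top [ 601.6 -265.7] [ 601.8 -265.7] [27.1 29.9] 1.4681824445724487 106 66.03119801328612
   side [ 600.5 -259. ] [ 600.4 -258.4] [27.7 32.8] 4.863585948944092 80 67.01880236737695
red top [ 517.1 -365.5] [ 516.9 -365. ] [49.2 53.1] 1.174475908279419 301 38.412559735521036
   side [ 517.2 -359.8] [ 516.8 -357.7] [48.  61.8] 4.929259300231934 200 39.49225513967147
yellow top [635.9 152.8] [636.5 152.4] [48.1 47.4] 1.123557448387146 264 38.78494711017683
   side [635.8 157.6] [636.  157.9] [48.9 57. ] 10.540103912353516 490 39.38113035999425
block top [634.5  54.1] [634.4  53.8] [33.8 51.9] 20.15733528137207 229 38.36377141207263
   side [634.2  58.9] [634.2  58.5] [32.3 60.4] 19.465269088745117 315 39.54587951212913
orange top [388.6 357. ] [388.  356.8] [30.1 19.6] 25.877412796020508 76 56.77733193389437
   side [389.3 363.3] [389.7 363. ] [30.7 20.7] 25.61314582824707 216 56.72880006224958
black top [ 373.  -348.7] [ 372.9 -348.3] [18.4 30.2] 44.311614990234375 72 56.867754814121334
   side [ 372.8 -341.1] [ 371.7 -340.2] [28.3 32.2] 47.09089279174805 59 57.490921695601976
otape top [643.7 -60. ] [643.6 -59.8] [52.1 34.1] 20.770139694213867 218 37.928931153837084
```

Run:
```python
from meas import *
np.set_printoptions(precision=1,suppress=True)
for n in("top","side"):
    g=load(n+"0.npz");print(n,"cam",-g["R"].T@g["t"])
    hsv=cv2.cvtColor(g["pixels"],cv2.COLOR_RGB2HSV);P=cloud(g)
    for k,lo,hi,b in(("green",(45,90,30),(85,255,255),(280,150,385,270)),("blue",(105,140,40),(130,255,255),(185,210,340,330))):
        m=cv2.inRange(hsv,lo,hi);q=np.zeros_like(m);q[b[1]:b[3],b[0]:b[2]]=m[b[1]:b[3],b[0]:b[2]]
        m=cv2.morphologyEx(q,cv2.MORPH_CLOSE,np.ones((5,5)))
        c=max(cv2.findContours(m,0,1)[0],key=cv2.contourArea)[:,0]
        pts=np.array([onz(g,*p,.014)[:2]*1000 for p in c],np.float32)
        r=cv2.minAreaRect(pts);print(k,np.array(r[0]),np.array(r[1]),r[2])
        rr=np.array([P[b,a] for a,b in c]);print("   corners",cv2.boxPoints(r).tolist())
# castor plates: depth low band
    for k,xy in(("orange",(.388,.360)),("black",(.373,-.345))):
        d=np.hypot(P[...,0]-xy[0],P[...,1]-xy[1])
        m=(d<.045)&(hsv[...,1]<70)
        n_,l,st,c=cv2.connectedComponentsWithStats(m.astype(np.uint8));i=1+np.argmax(st[1:,4])
        vu=np.argwhere((l==i)&(P[...,2]<.014));
        pts=np.array([onz(g,b,a,.004)[:2]*1000 for a,b in vu],np.float32);r=cv2.minAreaRect(pts);print(k,len(pts),r)
```

```text
top cam [ 0.4 -0.   1.2]
green [ 456.6 -148.3] [227.8  77.5] 82.19865417480469
   corners [[402.7167053222656, -255.873779296875], [479.5304870605469, -266.3977966308594], [510.4557800292969, -40.677215576171875], [433.6419982910156, -30.1531982421875]]
blue [466.5 153.9] [ 67.8 141.1] 3.640810489654541
   corners [[428.2068176269531, 222.1615447998047], [437.1697082519531, 81.301513671875], [504.8805847167969, 85.60993957519531], [495.9176940917969, 226.469970703125]]
orange 123 ((387.83740234375, 357.85235595703125), (46.993141174316406, 46.75956344604492), 25.6175594329834)
black 124 ((372.984375, -349.8730773925781), (44.470523834228516, 45.18659973144531), 44.58729553222656)
side cam [0.4 0.8 0.7]
green [ 457.1 -140.7] [243.6  80. ] 82.1492691040039
   corners [[400.81134033203125, -255.942626953125], [480.07537841796875, -266.8719482421875], [513.3508911132812, -25.544281005859375], [434.08685302734375, -14.614959716796875]]
blue [466.8 161.8] [ 78.2 161.8] 3.2255165576934814
   corners [[423.1755065917969, 240.41268920898438], [432.2795715332031, 78.86592102050781], [510.3289489746094, 83.26443481445312], [501.2248840332031, 244.8112030029297]]
orange 446 ((387.92315673828125, 359.8564453125), (46.73526382446289, 47.20947265625), 25.43768310546875)
black 138 ((372.0860900878906, -349.16552734375), (51.058799743652344, 47.94282531738281), 41.06770706176758)
```

Run:
```python
from meas import *
np.set_printoptions(precision=1,suppress=True)
for n,b in(("top",(185,210,260,260)),("side",(280,245,340,330))):
    g=load(n+"0.npz");hsv=cv2.cvtColor(g["pixels"],cv2.COLOR_RGB2HSV)
    m=cv2.inRange(hsv,(95,60,15),(140,255,255));q=np.zeros_like(m);q[b[1]:b[3],b[0]:b[2]]=m[b[1]:b[3],b[0]:b[2]]
    c=max(cv2.findContours(q,0,1)[0],key=cv2.contourArea)[:,0]
    r0=cv2.minAreaRect(c.astype(np.float32));print(n,r0)
    r=cv2.minAreaRect(np.array([onz(g,*p,.014)[:2]*1000 for p in c],np.float32));print(r,cv2.boxPoints(r))
# purple tins and jar positions etc. heights: clearance map
g=load("top0.npz")
```

```text
top ((222.3257293701172, 233.96824645996094), (28.094614028930664, 55.68959426879883), 87.79740142822266)
((466.6014404296875, 154.3077392578125), (77.4097900390625, 153.18551635742188), 3.7695631980895996) [[422.9 228.2]
 [433.   75.3]
 [510.3  80.4]
 [500.2 233.3]]
side ((310.0, 287.5), (67.0, 44.0), 90.0)
((466.4645690917969, 161.42213439941406), (79.3258285522461, 164.39646911621094), 3.80073881149292) [[421.4 240.8]
 [432.3  76.8]
 [511.5  82. ]
 [500.6 246.1]]
```

```bash
cat > plan.py <<'E'
import sys,numpy as np
from rig import env
# usage: plan.py x y z phi [step_mm]   (mm, deg) several waypoints allowed separated by /
def go(p,ph,tgt,step):
    d=np.array(tgt[:3])-p;a=(tgt[3]-ph+90)%360-90 if False else tgt[3]-ph
    n=max(1,int(np.ceil(np.linalg.norm(d)/step)),int(np.ceil(abs(a)/9)));rows=[]
    for i in range(n):
        r=tgt[:3]-p; r=r/(n-i); da=(tgt[3]-ph)/(n-i)
        f=np.radians(ph); z=np.array([np.cos(f),np.sin(f),0]);y=np.array([0,0,-1.]);x=np.cross(y,z)
        s=np.round([r@x,r@y,r@z]).astype(int); t=round(-np.radians(da),2)
        rows.append([s[0],s[1],s[2],0,t,0]); p=p+s[0]*x+s[1]*y+s[2]*z; ph=ph-np.degrees(t)
    return rows,p,ph
if __name__=="__main__":
    s=env.observe();p=s["position"]*1000;R=s["tool_rot"];ph=np.degrees(np.arctan2(R[1,2],R[0,2]))
    # choose representation nearest current (phi and +180 are different poses for joint range: user decides)
    print("t %.2f"%s["time_s"],"pos",p.round(1),"phi %.1f"%ph,"tilt",R[:2,1].round(4),"F",s["ft_force"].round(1),"w %.4f"%s["grip_width"],"q6 %.0f"%s["q"][5])
    if len(sys.argv)>1:
        step=40;rows=[]
        for w in " ".join(sys.argv[1:]).split("/"):
            v=[float(k) for k in w.split()]
            if len(v)>4: step=v[4]
            r,p,ph=go(p,ph,np.array(v[:4]),step);rows+=r
        while len(rows)%5:rows.append([0]*6)
        for i in range(0,len(rows),5):print("["+", ".join(",".join(map(str,q)) for q in rows[i:i+5])+"]")
E
python3 plan.py 614 275 160 90 45
```

```text
t 0.10 pos [217.  505.1 238.8] phi 66.7 tilt [-0.0008 -0.001 ] F [-0.7 -0.3  0.4] w 0.0857 q6 -12
[41,7,-5,0,-0.04,0, 41,7,-7,0,-0.04,0, 41,7,-8,0,-0.04,0, 41,7,-10,0,-0.04,0, 40,7,-11,0,-0.04,0]
[40,7,-13,0,-0.03,0, 39,7,-14,0,-0.04,0, 39,7,-16,0,-0.03,0, 38,8,-17,0,-0.04,0, 37,7,-19,0,-0.03,0]
[37,8,-20,0,-0.04,0, 0,0,0,0,0,0, 0,0,0,0,0,0, 0,0,0,0,0,0, 0,0,0,0,0,0]
```

What could be mistaken for what (top-view pixels):
- **White foot:** (180,178), nothing else like it.
- **Dark foot:** the tapered one at (377,188), not the brown jar with a grey lid at (152,212).
- **Orange castor:** (150,260), not the black one at (405,272).
- **Block:** (261,174) with two holes, not the yellow tape measure at (302,171).
- **Red tin:** (413,220), not the yellow tin at (226,172), the purple tins at (157,150) and (189,147), or the cup at (344,173).

The close crops confirm these choices.

Call:
{"method": "move_arm", "body": {"targets": [41,7,-5,0,-0.04,0,41,7,-7,0,-0.04,0,41,7,-8,0,-0.04,0,41,7,-10,0,-0.04,0,40,7,-11,0,-0.04,0], "hand": 1, "squeeze": 40}}

```text
time_s: 0.72
position: [0.3985, 0.4002, 0.2038]
tool_rot: [[0.979, -0.001, 0.203], [-0.203, -0.0, 0.979], [-0.001, -1.0, -0.0]]
ft_force: [1.2, 0.3, 0.8]
grip_width: 0.0852
```

Call:
{"method": "move_arm", "body": {"targets": [40,7,-13,0,-0.03,0,39,7,-14,0,-0.04,0,39,7,-16,0,-0.03,0,38,8,-17,0,-0.04,0,37,7,-19,0,-0.03,0]}}

```text
time_s: 1.35
position: [0.5791, 0.2953, 0.1675]
tool_rot: [[0.999, -0.001, 0.035], [-0.035, -0.0, 0.999], [-0.001, -1.0, -0.0]]
ft_force: [0.1, 0.7, 0.9]
grip_width: 0.0854
```

Call:
{"method": "move_arm", "body": {"targets": [37,8,-20,0,-0.04,0,0,0,0,0,0,0,0,0,0,0,0,0,0,0,0,0,0,0,0,0,0,0,0,0]}}

```text
time_s: 1.98
position: [0.6138, 0.2755, 0.1608]
tool_rot: [[1.0, 0.0, -0.005], [0.005, 0.0, 1.0], [0.0, -1.0, 0.0]]
ft_force: [0.4, 0.7, 0.1]
grip_width: 0.0854
```

```bash
python3 plan.py 614 275 29 90 45
python3 - <<'E'
from rig import get_image
from h import *
for n in("top","side"):
    g=get_image(n);np.savez(n+"1.npz",**g);print(n,proj(g,[.614,.275,.035]).round(),proj(g,[.614,.275,.16]).round())
    u,v=proj(g,[.614,.275,.1]).astype(int);c=g["pixels"][max(0,v-70):v+70,max(0,u-90):u+90,::-1]
    cv2.imwrite(f"pics/{n}1.png",cv2.resize(c,None,fx=4,fy=4)[:600])
E
```

```text
t 1.98 pos [613.8 275.5 160.8] phi 90.3 tilt [0.0004 0.0001] F [0.4 0.7 0.1] w 0.0854 q6 -76
[0,44,0,0,0.0,0, 0,44,0,0,0.0,0, 0,44,-1,0,0.01,0, 0,0,0,0,0,0, 0,0,0,0,0,0]
top [181. 179.] [169. 168.]
side [219. 321.] [211. 270.]
```

View pics/side1.png

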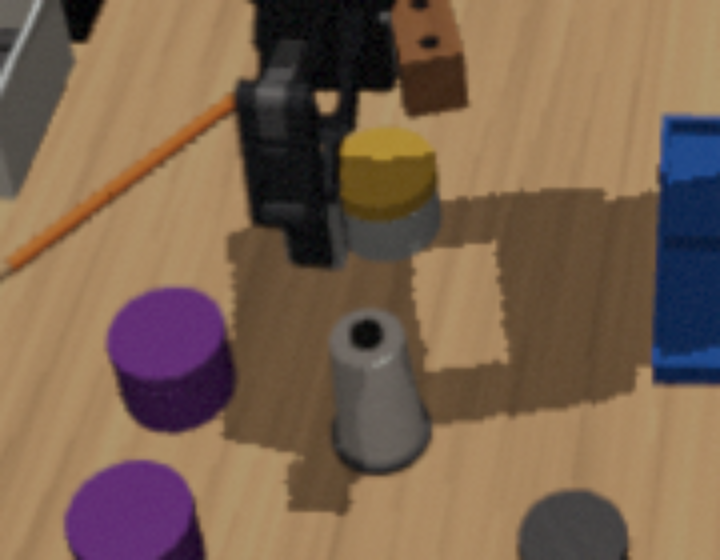

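The side view shows the open hand behind and above the white foot, around crop pixel (370,390), with both purple tins clear of the fingers. Next I descend, grip and lift.

Call:
{"method": "move_arm", "body": {"targets": [0,44,0,0,0,0,0,44,0,0,0,0,0,30,0,0,0,0,0,14,0,0,0,0,0,0,0,0,0,0]}}

```text
time_s: 2.7
position: [0.6143, 0.2749, 0.0282]
tool_rot: [[1.0, -0.001, -0.004], [0.004, -0.0, 1.0], [-0.001, -1.0, -0.0]]
ft_force: [-0.3, 0.4, -0.2]
grip_width: 0.0855
```

Call:
{"method": "move_arm", "body": {"targets": [0,0,0,0,0,0,0,0,0,0,0,0,0,0,0,0,0,0,0,0,0,0,0,0,0,0,0,0,0,0], "hand": -1}}

```text
time_s: 3.32
position: [0.6147, 0.275, 0.0295]
tool_rot: [[1.0, 0.001, -0.004], [0.004, 0.0, 1.0], [0.001, -1.0, 0.0]]
ft_force: [-0.8, -0.5, 5.3]
grip_width: 0.0336
```

Call:
{"method": "move_arm", "body": {"targets": [0,0,0,0,0,0,0,0,0,0,0,0,0,0,0,0,0,0,0,0,0,0,0,0,0,0,0,0,0,0]}}

```text
time_s: 3.95
position: [0.6147, 0.275, 0.0295]
tool_rot: [[1.0, 0.001, -0.004], [0.004, 0.0, 1.0], [0.001, -1.0, 0.0]]
ft_force: [-1.5, -0.1, 5.6]
grip_width: 0.0335
```

Call:
{"method": "move_arm", "body": {"targets": [0,-12,0,0,0,0,0,-30,0,0,0,0,0,-40,0,0,0,0,0,-38,0,0,0,0,0,0,0,0,0,0]}}

```text
time_s: 4.58
position: [0.6155, 0.2751, 0.1524]
tool_rot: [[1.0, 0.007, -0.004], [0.004, 0.002, 1.0], [0.007, -1.0, 0.002]]
ft_force: [-0.1, 0.4, -1.0]
grip_width: 0.0334
```

```bash
python3 plan.py 446 -223 150 82 45
```

```text
t 4.58 pos [615.5 275.1 152.4] phi 90.2 tilt [0.0067 0.0016] F [-0.1  0.4 -1. ] w 0.0334 q6 -76
[-14,0,-41,0,0.01,0, -14,0,-42,0,0.01,0, -13,0,-42,0,0.01,0, -13,0,-42,0,0.01,0, -13,0,-42,0,0.01,0]
[-12,0,-42,0,0.01,0, -12,0,-42,0,0.01,0, -11,0,-42,0,0.01,0, -11,1,-43,0,0.02,0, -10,0,-43,0,0.01,0]
[-10,1,-43,0,0.02,0, -9,0,-42,0,0.01,0, 0,0,0,0,0,0, 0,0,0,0,0,0, 0,0,0,0,0,0]
```

Call:
{"method": "move_arm", "body": {"targets": [-14,0,-41,0,0.01,0,-14,0,-42,0,0.01,0,-13,0,-42,0,0.01,0,-13,0,-42,0,0.01,0,-13,0,-42,0,0.01,0]}}

```text
time_s: 5.2
position: [0.543, 0.0656, 0.1477]
tool_rot: [[0.999, -0.001, 0.046], [-0.046, 0.0, 0.999], [-0.001, -1.0, -0.0]]
ft_force: [0.6, -0.3, -0.9]
grip_width: 0.0333
```

Call:
{"method": "move_arm", "body": {"targets": [-12,0,-42,0,0.01,0,-12,0,-42,0,0.01,0,-11,0,-42,0,0.01,0,-11,1,-43,0,0.02,0,-10,0,-43,0,0.01,0]}}

```text
time_s: 5.82
position: [0.4728, -0.1419, 0.1467]
tool_rot: [[0.994, -0.001, 0.106], [-0.106, 0.001, 0.994], [-0.001, -1.0, 0.001]]
ft_force: [-0.4, -0.2, -0.7]
grip_width: 0.0332
```

Call:
{"method": "move_arm", "body": {"targets": [-10,1,-43,0,0.02,0,-9,0,-42,0,0.01,0,0,0,0,0,0,0,0,0,0,0,0,0,0,0,0,0,0,0]}}

```text
time_s: 6.45
position: [0.4452, -0.2221, 0.1462]
tool_rot: [[0.991, -0.0, 0.134], [-0.134, 0.0, 0.991], [-0.0, -1.0, 0.0]]
ft_force: [-0.4, 0.9, -0.5]
grip_width: 0.0331
```

```bash
python3 plan.py 446 -223 36 82 40
python3 - <<'E'
from rig import get_image
from h import *
for n in("top","side"):
    g=get_image(n);np.savez(n+"2.npz",**g)
    u,v=proj(g,[.446,-.2,.1]).astype(int);c=g["pixels"][max(0,v-70):v+70,max(0,u-90):u+90,::-1]
    cv2.imwrite(f"pics/{n}2.png",cv2.resize(c,None,fx=4,fy=4)[:600])
E
```

```text
t 6.45 pos [ 445.2 -222.1  146.2] phi 82.3 tilt [-0.0004  0.0005] F [-0.4  0.9 -0.5] w 0.0331 q6 -122
[0,37,0,0,0.0,0, 0,37,0,0,0.0,0, 1,36,-1,0,0.01,0, 0,0,0,0,0,0, 0,0,0,0,0,0]
```

View pics/side2.png

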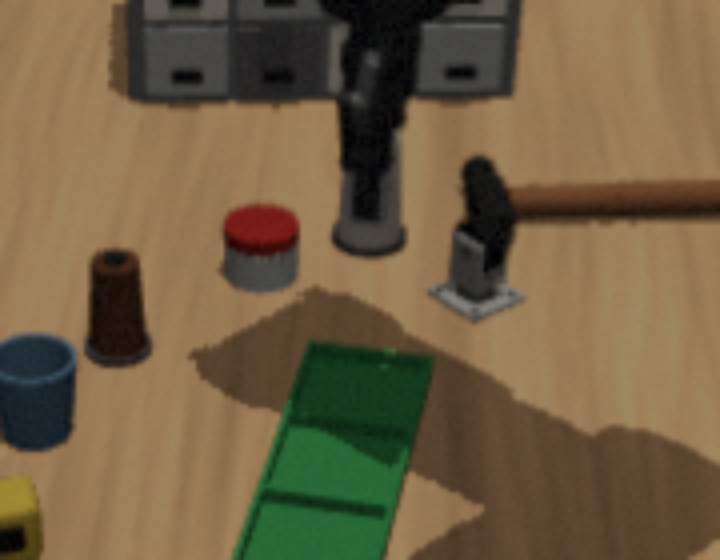

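Call:
{"method": "move_arm", "body": {"targets": [0,37,0,0,0,0,0,37,0,0,0,0,1,24,-1,0,0,0,0,8,0,0,0,0,0,0,0,0,0,0]}}

```text
time_s: 7.18
position: [0.4462, -0.224, 0.0405]
tool_rot: [[0.991, -0.0, 0.135], [-0.135, 0.0, 0.991], [-0.0, -1.0, 0.0]]
ft_force: [-1.0, -0.1, -0.5]
grip_width: 0.0335
```

Call:
{"method": "move_arm", "body": {"targets": [0,2,0,0,0,0,0,0,0,0,0,0,0,2,0,0,0,0,0,0,0,0,0,0,0,0,0,0,0,0]}}

```text
time_s: 7.8
position: [0.446, -0.2242, 0.0364]
tool_rot: [[0.991, -0.0, 0.135], [-0.135, -0.0, 0.991], [-0.0, -1.0, -0.0]]
ft_force: [1.0, -0.4, -1.0]
grip_width: 0.0331
```

Call:
{"method": "move_arm", "body": {"targets": [0,2,0,0,0,0,0,0,0,0,0,0,0,1,0,0,0,0,0,0,0,0,0,0,0,0,0,0,0,0]}}

```text
time_s: 8.43
position: [0.446, -0.2243, 0.0334]
tool_rot: [[0.991, 0.0, 0.135], [-0.135, -0.0, 0.991], [0.0, -1.0, -0.0]]
ft_force: [-1.2, 0.3, 3.0]
grip_width: 0.0331
```

Contact force shows, so I open, raise and look.

Call:
{"method": "move_arm", "body": {"targets": [0,0,0,0,0,0,0,0,0,0,0,0,0,0,0,0,0,0,0,0,0,0,0,0,0,0,0,0,0,0], "hand": 0.7}}

```text
time_s: 9.05
position: [0.446, -0.2242, 0.0333]
tool_rot: [[0.991, 0.0, 0.135], [-0.135, -0.0, 0.991], [0.0, -1.0, -0.0]]
ft_force: [-0.4, -0.0, 0.2]
grip_width: 0.0724
```

Call:
{"method": "move_arm", "body": {"targets": [0,-20,0,0,0,0,0,-35,0,0,0,0,0,-35,0,0,0,0,0,-35,0,0,0,0,0,0,0,0,0,0]}}

```text
time_s: 9.68
position: [0.4467, -0.2248, 0.1605]
tool_rot: [[0.991, 0.004, 0.135], [-0.135, -0.003, 0.991], [0.004, -1.0, -0.003]]
ft_force: [-0.4, 0.5, -0.5]
grip_width: 0.0724
```

```bash
python3 plan.py 420 100 170 0 45 / 388 359 150 -64 45
python3 - <<'E'
from rig import get_image
from meas import *
np.set_printoptions(precision=1,suppress=True)
for n in("top","side"):
    g=get_image(n);np.savez(n+"3.npz",**g)
    u,v=proj(g,[.446,-.223,.04]).astype(int);c=g["pixels"][max(0,v-70):v+70,max(0,u-90):u+90,::-1]
    cv2.imwrite(f"pics/{n}3.png",cv2.resize(c,None,fx=4,fy=4)[:600])
    print(top_face(g,proj(g,[.446,-.223,.074]),.074,20,.008))
E
```

```text
t 9.68 pos [ 446.7 -224.8  160.5] phi 82.2 tilt [ 0.0039 -0.0033] F [-0.4  0.5 -0.5] w 0.0724 q6 -123
[-7,-1,32,0,0.14,0, -11,-1,31,0,0.14,0, -16,-1,29,0,0.14,0, -19,-1,26,0,0.15,0, -23,-1,23,0,0.14,0]
[-26,-1,19,0,0.15,0, -29,-1,15,0,0.14,0, -30,-1,11,0,0.15,0, -32,-1,7,0,0.14,0, -33,0,2,0,0.15,0]
[-32,2,-4,0,0.14,0, -31,3,-9,0,0.14,0, -30,2,-13,0,0.14,0, -28,3,-17,0,0.14,0, -25,2,-21,0,0.14,0]
[-22,3,-24,0,0.14,0, -19,2,-27,0,0.14,0, -15,3,-29,0,0.13,0, 0,0,0,0,0,0, 0,0,0,0,0,0]
None
(array([ 445.9, -215.7]), array([ 445.7, -216.7]), array([32. , 32.9]), 31.685773849487305, 90, np.float64(70.86562154963252))
```

View pics/side3.png

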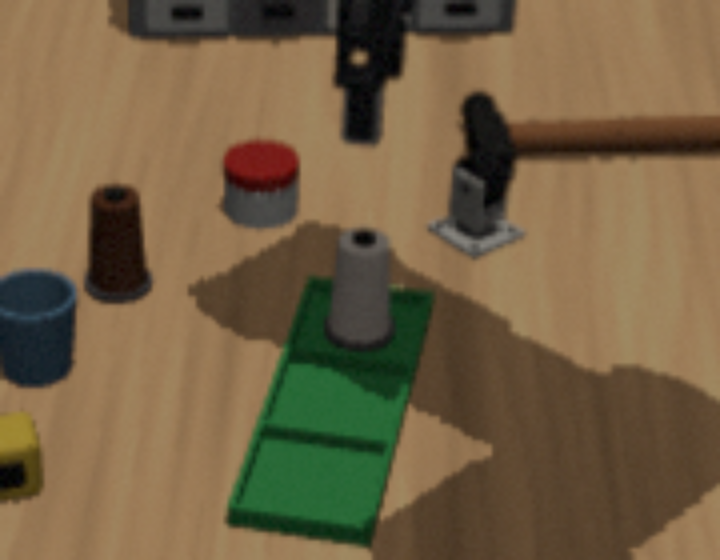

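The white foot stands upright in the far compartment, base around crop pixel (360,330) inside the walls. Next is the orange castor.

Call:
{"method": "move_arm", "body": {"targets": [-7,-1,32,0,0.14,0,-11,-1,31,0,0.14,0,-16,-1,29,0,0.14,0,-19,-1,26,0,0.15,0,-23,-1,23,0,0.14,0], "hand": 1}}

```text
time_s: 10.4
position: [0.4326, -0.06, 0.1622]
tool_rot: [[0.659, -0.002, 0.752], [-0.752, 0.001, 0.659], [-0.002, -1.0, -0.001]]
ft_force: [0.0, 0.6, -0.4]
grip_width: 0.0854
```

Call:
{"method": "move_arm", "body": {"targets": [-26,-1,19,0,0.15,0,-29,-1,15,0,0.14,0,-30,-1,11,0,0.15,0,-32,-1,7,0,0.14,0,-33,0,2,0,0.15,0]}}

```text
time_s: 11.02
position: [0.4187, 0.1018, 0.1663]
tool_rot: [[-0.01, -0.002, 1.0], [-1.0, 0.0, -0.01], [-0.0, -1.0, -0.002]]
ft_force: [0.3, 0.4, 0.8]
grip_width: 0.0854
```

Call:
{"method": "move_arm", "body": {"targets": [-32,2,-4,0,0.14,0,-31,3,-9,0,0.14,0,-30,2,-13,0,0.14,0,-28,3,-17,0,0.14,0,-25,2,-21,0,0.14,0]}}

```text
time_s: 11.65
position: [0.398, 0.263, 0.154]
tool_rot: [[-0.652, -0.002, 0.759], [-0.759, -0.001, -0.652], [0.002, -1.0, -0.001]]
ft_force: [-0.4, 0.0, -0.1]
grip_width: 0.0856
```

Call:
{"method": "move_arm", "body": {"targets": [-22,3,-24,0,0.14,0,-19,2,-27,0,0.14,0,-15,3,-29,0,0.13,0,0,0,0,0,0,0,0,0,0,0,0,0]}}

```text
time_s: 12.28
position: [0.3872, 0.359, 0.1465]
tool_rot: [[-0.897, -0.002, 0.442], [-0.442, -0.001, -0.897], [0.002, -1.0, 0.0]]
ft_force: [-0.3, 0.0, -0.0]
grip_width: 0.0853
```

```bash
python3 plan.py 388 358 150 -64 / 388 358 24 -64 45
python3 - <<'E'
from rig import get_image
from meas import *
for n in("top","side"):
    g=get_image(n);np.savez(n+"4.npz",**g)
    u,v=proj(g,[.388,.358,.06]).astype(int);c=g["pixels"][max(0,v-70):v+70,max(0,u-90):u+90,::-1]
    cv2.imwrite(f"pics/{n}4.png",cv2.resize(c,None,fx=4,fy=4)[:600])
E
```

```text
t 12.28 pos [387.2 359.  146.5] phi -63.8 tilt [-0.0016 -0.0012] F [-0.3  0.  -0. ] w 0.0853 q6 94
[0,-4,1,0,0.0,0, 0,42,0,0,0.0,0, 0,42,0,0,0.0,0, 0,42,0,0,0.0,0, 0,0,0,0,0,0]
```

View pics/side4.png

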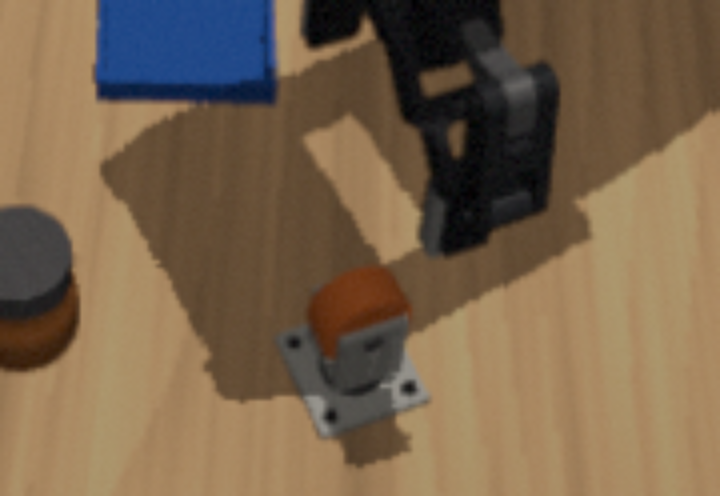

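View pics/top4.png

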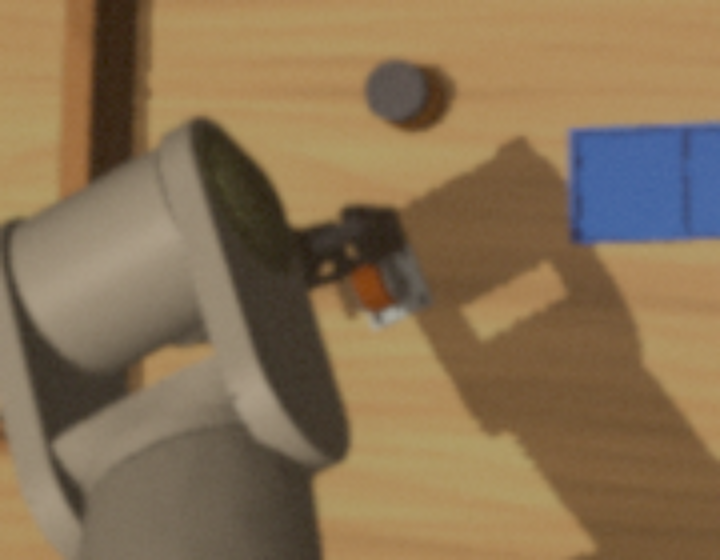

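The castor's slab is square to the jaws: its side face at side-crop (375,350) is parallel to the finger at (490,180). Next I descend and grip.

Call:
{"method": "move_arm", "body": {"targets": [0,40,1,0,0,0,0,40,0,0,0,0,0,28,0,0,0,0,0,14,0,0,0,0,0,0,0,0,0,0]}}

```text
time_s: 13.0
position: [0.388, 0.3584, 0.0251]
tool_rot: [[-0.898, -0.001, 0.44], [-0.44, -0.0, -0.898], [0.001, -1.0, 0.0]]
ft_force: [0.4, 0.9, -0.2]
grip_width: 0.0855
```

Call:
{"method": "move_arm", "body": {"targets": [0,0,0,0,0,0,0,0,0,0,0,0,0,0,0,0,0,0,0,0,0,0,0,0,0,0,0,0,0,0], "hand": -1}}

```text
time_s: 13.62
position: [0.3881, 0.359, 0.0259]
tool_rot: [[-0.898, 0.001, 0.44], [-0.44, 0.001, -0.898], [-0.001, -1.0, -0.0]]
ft_force: [-0.2, 0.0, 5.7]
grip_width: 0.0252
```

Call:
{"method": "move_arm", "body": {"targets": [0,0,0,0,0,0,0,0,0,0,0,0,0,0,0,0,0,0,0,0,0,0,0,0,0,0,0,0,0,0]}}

```text
time_s: 14.25
position: [0.3881, 0.359, 0.0259]
tool_rot: [[-0.898, 0.001, 0.44], [-0.44, 0.0, -0.898], [-0.001, -1.0, -0.0]]
ft_force: [-0.7, 0.6, 6.1]
grip_width: 0.0256
```

Call:
{"method": "move_arm", "body": {"targets": [0,-12,0,0,0,0,0,-30,0,0,0,0,0,-40,0,0,0,0,0,-40,0,0,0,0,0,0,0,0,0,0]}}

```text
time_s: 14.88
position: [0.3888, 0.3594, 0.1505]
tool_rot: [[-0.898, 0.005, 0.44], [-0.44, 0.003, -0.898], [-0.006, -1.0, -0.0]]
ft_force: [-0.0, -0.3, -2.3]
grip_width: 0.0256
```

```bash
python3 plan.py 456.5 -148 150 -8 45
```

```text
t 14.88 pos [388.8 359.4 150.5] phi -63.9 tilt [0.0053 0.0031] F [-0.  -0.3 -2.3] w 0.0256 q6 94
[14,0,40,0,-0.08,0, 17,0,39,0,-0.08,0, 20,0,38,0,-0.08,0, 23,0,36,0,-0.08,0, 25,0,34,0,-0.08,0]
[28,0,32,0,-0.08,0, 31,0,30,0,-0.08,0, 33,0,27,0,-0.08,0, 35,0,24,0,-0.08,0, 37,0,22,0,-0.09,0]
[39,0,18,0,-0.08,0, 39,0,15,0,-0.09,0, 0,0,0,0,0,0, 0,0,0,0,0,0, 0,0,0,0,0,0]
```

Call:
{"method": "move_arm", "body": {"targets": [14,0,40,0,-0.08,0,17,0,39,0,-0.08,0,20,0,38,0,-0.08,0,23,0,36,0,-0.08,0,25,0,34,0,-0.08,0]}}

```text
time_s: 15.5
position: [0.4147, 0.1464, 0.1467]
tool_rot: [[-0.654, -0.002, 0.757], [-0.757, -0.0, -0.654], [0.001, -1.0, -0.001]]
ft_force: [0.7, -0.8, -0.8]
grip_width: 0.0255
```

Call:
{"method": "move_arm", "body": {"targets": [28,0,32,0,-0.08,0,31,0,30,0,-0.08,0,33,0,27,0,-0.08,0,35,0,24,0,-0.08,0,37,0,22,0,-0.09,0]}}

```text
time_s: 16.12
position: [0.4433, -0.0653, 0.1467]
tool_rot: [[-0.298, -0.001, 0.955], [-0.955, 0.001, -0.298], [-0.0, -1.0, -0.002]]
ft_force: [0.9, 0.5, -0.9]
grip_width: 0.0254
```

Call:
{"method": "move_arm", "body": {"targets": [39,0,18,0,-0.08,0,39,0,15,0,-0.09,0,0,0,0,0,0,0,0,0,0,0,0,0,0,0,0,0,0,0]}}

```text
time_s: 16.75
position: [0.4549, -0.1469, 0.1471]
tool_rot: [[-0.134, -0.001, 0.991], [-0.991, 0.001, -0.134], [-0.0, -1.0, -0.001]]
ft_force: [-0.2, 0.4, -1.5]
grip_width: 0.0254
```

```bash
python3 plan.py 456.5 -148 36 -8 40
python3 - <<'E'
from rig import get_image
from meas import *
for n in("side",):
    g=get_image(n);np.savez(n+"5.npz",**g)
    u,v=proj(g,[.456,-.15,.06]).astype(int);c=g["pixels"][max(0,v-70):v+70,max(0,u-90):u+90,::-1]
    cv2.imwrite(f"pics/{n}5.png",cv2.resize(c,None,fx=4,fy=4)[:600])
E
```

```text
t 16.75 pos [ 454.9 -146.9  147.1] phi -7.7 tilt [-0.0007  0.0006] F [-0.2  0.4 -1.5] w 0.0254 q6 -24
[0,37,1,0,0.0,0, 0,37,0,0,0.0,0, 1,37,1,0,0.01,0, 0,0,0,0,0,0, 0,0,0,0,0,0]
```

View pics/side5.png

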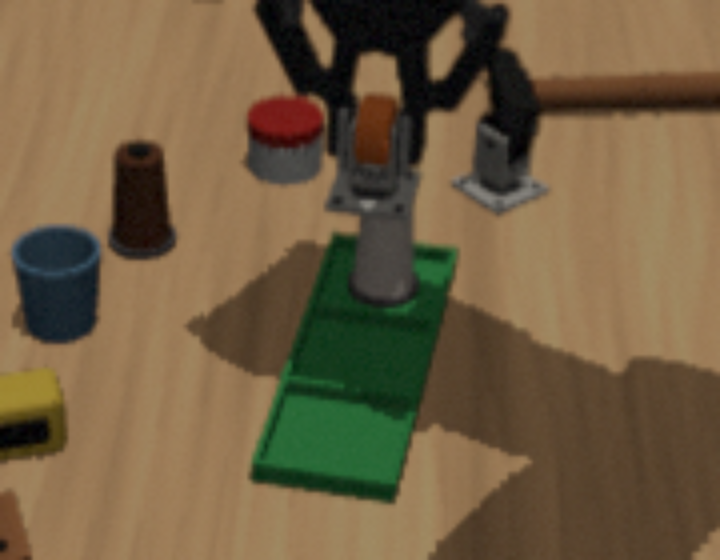

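Call:
{"method": "move_arm", "body": {"targets": [0,37,1,0,0,0,1,37,1,0,0,0,0,28,0,0,0,0,0,11,0,0,0,0,0,0,0,0,0,0]}}

```text
time_s: 17.42
position: [0.4571, -0.149, 0.0344]
tool_rot: [[-0.134, -0.0, 0.991], [-0.991, 0.0, -0.134], [-0.0, -1.0, -0.0]]
ft_force: [0.4, -0.6, -0.3]
grip_width: 0.0251
```

Call:
{"method": "move_arm", "body": {"targets": [0,2,0,0,0,0,0,0,0,0,0,0,0,2,0,0,0,0,0,0,0,0,0,0,0,0,0,0,0,0]}}

```text
time_s: 18.05
position: [0.457, -0.1493, 0.0304]
tool_rot: [[-0.135, 0.0, 0.991], [-0.991, -0.0, -0.135], [0.0, -1.0, 0.0]]
ft_force: [-0.0, -0.8, -1.2]
grip_width: 0.0253
```

Call:
{"method": "move_arm", "body": {"targets": [0,1,0,0,0,0,0,0,0,0,0,0,0,0,0,0,0,0,0,0,0,0,0,0,0,0,0,0,0,0]}}

```text
time_s: 18.68
position: [0.4571, -0.1494, 0.0299]
tool_rot: [[-0.135, 0.0, 0.991], [-0.991, -0.0, -0.135], [0.0, -1.0, 0.001]]
ft_force: [-1.6, 0.2, 7.2]
grip_width: 0.0253
```

Call:
{"method": "move_arm", "body": {"targets": [0,0,0,0,0,0,0,0,0,0,0,0,0,0,0,0,0,0,0,0,0,0,0,0,0,0,0,0,0,0], "hand": 0.5}}

```text
time_s: 19.3
position: [0.457, -0.1493, 0.0293]
tool_rot: [[-0.135, -0.0, 0.991], [-0.991, 0.0, -0.135], [-0.0, -1.0, -0.0]]
ft_force: [-0.4, 0.4, 0.5]
grip_width: 0.0644
```

Call:
{"method": "move_arm", "body": {"targets": [0,-20,0,0,0,0,0,-35,0,0,0,0,0,-35,0,0,0,0,0,-35,0,0,0,0,0,0,0,0,0,0]}}

```text
time_s: 19.92
position: [0.4578, -0.1498, 0.1564]
tool_rot: [[-0.135, 0.004, 0.991], [-0.991, -0.003, -0.135], [0.002, -1.0, 0.005]]
ft_force: [-0.1, 0.9, -0.8]
grip_width: 0.0637
```

```bash
python3 plan.py 634.5 54 150 20 45
python3 - <<'E'
from rig import get_image
from meas import *
for n in("side",):
    g=get_image(n);np.savez(n+"6.npz",**g)
    u,v=proj(g,[.456,-.15,.06]).astype(int);c=g["pixels"][max(0,v-70):v+70,max(0,u-90):u+90,::-1]
    cv2.imwrite(f"pics/{n}6.png",cv2.resize(c,None,fx=4,fy=4)[:600])
E
```

```text
t 19.93 pos [ 457.8 -149.8  156.4] phi -7.7 tilt [ 0.0042 -0.0027] F [-0.1  0.9 -0.8] w 0.0637 q6 -25
[-38,1,25,0,-0.08,0, -35,1,27,0,-0.08,0, -33,1,30,0,-0.08,0, -31,1,33,0,-0.08,0, -28,1,35,0,-0.08,0]
[-25,1,38,0,-0.08,0, 0,0,0,0,0,0, 0,0,0,0,0,0, 0,0,0,0,0,0, 0,0,0,0,0,0]
```

View pics/side6.png

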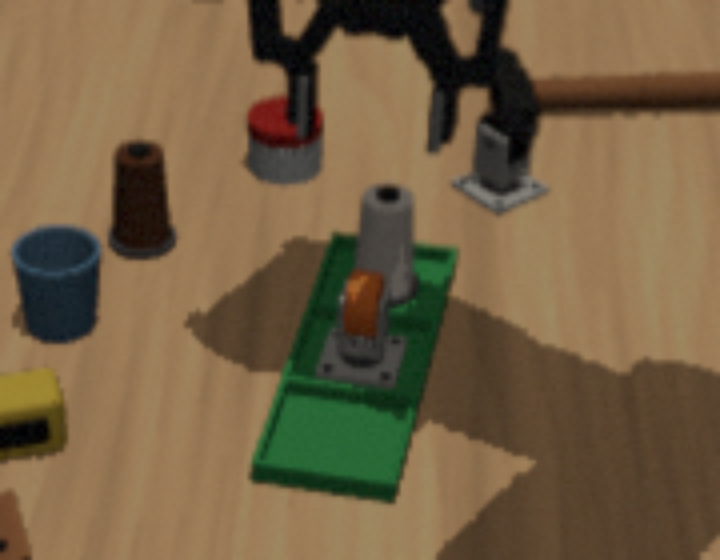

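The castor stands flat in the middle compartment, plate around crop pixel (362,360) clear of the dividers. Next is the block.

Call:
{"method": "move_arm", "body": {"targets": [-38,1,25,0,-0.08,0,-35,1,27,0,-0.08,0,-33,1,30,0,-0.08,0,-31,1,33,0,-0.08,0,-28,1,35,0,-0.08,0], "hand": 1}}

```text
time_s: 20.6
position: [0.6041, 0.0217, 0.1475]
tool_rot: [[0.264, -0.003, 0.964], [-0.964, 0.0, 0.264], [-0.001, -1.0, -0.003]]
ft_force: [0.4, 0.3, -0.6]
grip_width: 0.0855
```

Call:
{"method": "move_arm", "body": {"targets": [-25,1,38,0,-0.08,0,0,0,0,0,0,0,0,0,0,0,0,0,0,0,0,0,0,0,0,0,0,0,0,0]}}

```text
time_s: 21.22
position: [0.6336, 0.0537, 0.1484]
tool_rot: [[0.337, -0.0, 0.941], [-0.941, -0.0, 0.337], [0.0, -1.0, -0.0]]
ft_force: [0.4, 1.0, -0.3]
grip_width: 0.0857
```

```bash
python3 plan.py 634.5 54 20 20 45;  python3 - <<'E'
from rig import get_image
from meas import *
for n in("side",):
    g=get_image(n);np.savez(n+"7.npz",**g)
    u,v=proj(g,[.634,.054,.06]).astype(int);c=g["pixels"][max(0,v-70):v+70,max(0,u-90):u+90,::-1]
    cv2.imwrite(f"pics/{n}7.png",cv2.resize(c,None,fx=4,fy=4)[:600])
E
```

```text
t 21.23 pos [633.6  53.7 148.4] phi 19.7 tilt [-0.0001 -0.0001] F [ 0.4  1.  -0.3] w 0.0857 q6 -25
[0,43,0,0,-0.0,0, 0,43,0,0,-0.0,0, 0,42,1,0,-0.01,0, 0,0,0,0,0,0, 0,0,0,0,0,0]
```

View pics/side7.png

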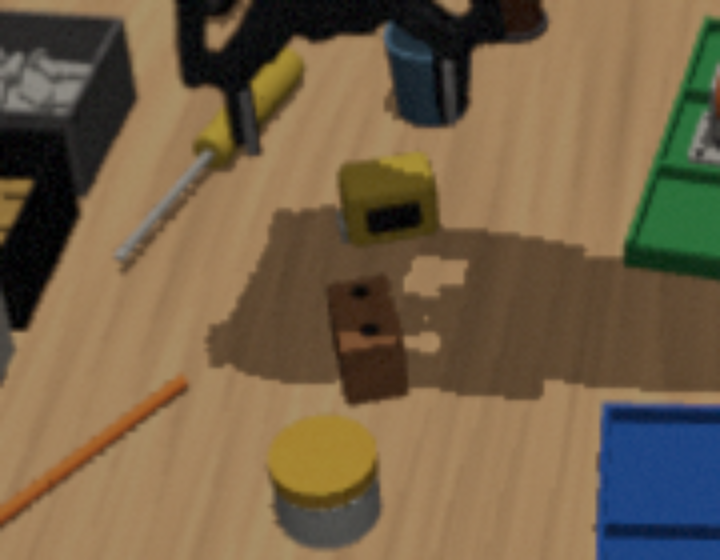

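The jaws straddle the block's 32 mm width, at crop pixel (370,340), and clear the yellow tin and the tape measure. I descend and grip.

Call:
{"method": "move_arm", "body": {"targets": [0,43,0,0,0,0,0,43,0,0,0,0,0,28,1,0,0,0,0,15,0,0,0,0,0,0,0,0,0,0]}}

```text
time_s: 21.9
position: [0.6346, 0.0547, 0.019]
tool_rot: [[0.338, -0.001, 0.941], [-0.941, 0.0, 0.338], [-0.0, -1.0, -0.001]]
ft_force: [-0.4, 0.5, 0.9]
grip_width: 0.0854
```

Call:
{"method": "move_arm", "body": {"targets": [0,0,0,0,0,0,0,0,0,0,0,0,0,0,0,0,0,0,0,0,0,0,0,0,0,0,0,0,0,0], "hand": -1}}

```text
time_s: 22.52
position: [0.6352, 0.0548, 0.0201]
tool_rot: [[0.338, 0.001, 0.941], [-0.941, -0.0, 0.338], [0.001, -1.0, 0.001]]
ft_force: [0.2, 0.1, 5.9]
grip_width: 0.0316
```

Call:
{"method": "move_arm", "body": {"targets": [0,0,0,0,0,0,0,0,0,0,0,0,0,0,0,0,0,0,0,0,0,0,0,0,0,0,0,0,0,0]}}

```text
time_s: 23.15
position: [0.6352, 0.0548, 0.0202]
tool_rot: [[0.338, 0.001, 0.941], [-0.941, -0.0, 0.338], [0.001, -1.0, 0.001]]
ft_force: [-1.3, 0.8, 5.5]
grip_width: 0.0313
```

Call:
{"method": "move_arm", "body": {"targets": [0,-12,0,0,0,0,0,-30,0,0,0,0,0,-40,0,0,0,0,0,-40,0,0,0,0,0,0,0,0,0,0]}}

```text
time_s: 23.78
position: [0.636, 0.0548, 0.1452]
tool_rot: [[0.338, 0.007, 0.941], [-0.941, -0.001, 0.338], [0.003, -1.0, 0.006]]
ft_force: [-0.1, 0.2, -1.1]
grip_width: 0.0313
```

```bash
python3 plan.py 467 -72 150 -8 45
```

```text
t 23.77 pos [636.   54.8 145.2] phi 19.8 tilt [ 0.0067 -0.0007] F [-0.1  0.2 -1.1] w 0.0313 q6 -25
[12,-1,-40,0,0.1,0, 17,-1,-39,0,0.1,0, 20,-1,-37,0,0.09,0, 24,-1,-35,0,0.1,0, 26,-1,-33,0,0.09,0]
```

Call:
{"method": "move_arm", "body": {"targets": [12,0,-40,0,0.1,0,17,0,-39,0,0.1,0,20,0,-37,0,0.09,0,24,0,-35,0,0.1,0,26,0,-33,0,0.09,0]}}

```text
time_s: 24.4
position: [0.4644, -0.0719, 0.1407]
tool_rot: [[-0.138, -0.001, 0.99], [-0.99, 0.001, -0.138], [-0.0, -1.0, -0.002]]
ft_force: [0.6, -0.4, 0.1]
grip_width: 0.0315
```

Call:
{"method": "move_arm", "body": {"targets": [0,20,0,0,0,0,0,20,0,0,0,0,0,0,0,0,0,0,0,0,0,0,0,0,0,0,0,0,0,0]}}

```text
time_s: 25.02
position: [0.4663, -0.0715, 0.1019]
tool_rot: [[-0.134, 0.001, 0.991], [-0.991, -0.0, -0.134], [0.0, -1.0, 0.001]]
ft_force: [0.2, -0.2, -0.5]
grip_width: 0.0312
```

```bash
python3 plan.py 467 -72 29 -8 30;  python3 - <<'E'
from rig import get_image
from meas import *
for n in("side",):
    g=get_image(n);np.savez(n+"8.npz",**g)
    u,v=proj(g,[.46,-.1,.06]).astype(int);c=g["pixels"][max(0,v-70):v+70,max(0,u-90):u+90,::-1]
    cv2.imwrite(f"pics/{n}8.png",cv2.resize(c,None,fx=4,fy=4)[:600])
E
```

```text
t 25.02 pos [466.3 -71.5 101.9] phi -7.7 tilt [ 0.0009 -0.0004] F [ 0.2 -0.2 -0.5] w 0.0312 q6 -15
[0,24,0,0,0.0,0, 0,24,0,0,0.0,0, 0,25,1,0,0.0,0, 0,0,0,0,0,0, 0,0,0,0,0,0]
```

View pics/side8.png

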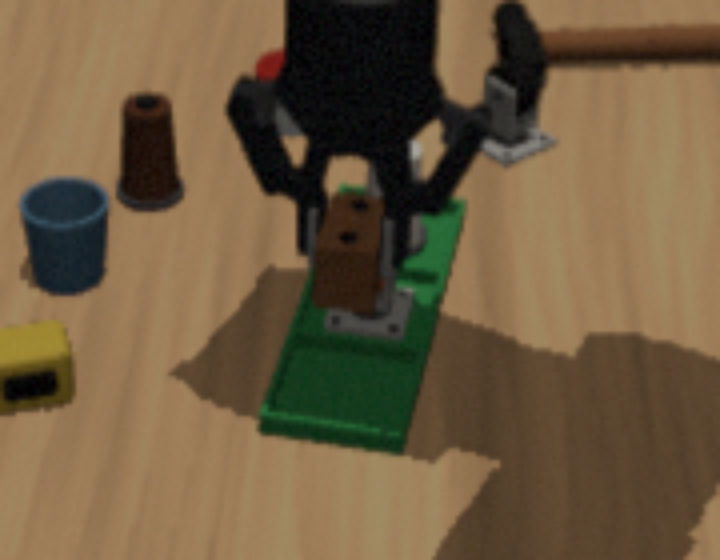

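Call:
{"method": "move_arm", "body": {"targets": [0,30,0,0,0,0,0,28,1,0,0,0,0,16,0,0,0,0,0,0,0,0,0,0,0,1,0,0,0,0]}}

```text
time_s: 25.7
position: [0.4675, -0.0717, 0.0271]
tool_rot: [[-0.134, 0.001, 0.991], [-0.991, -0.001, -0.134], [0.0, -1.0, 0.001]]
ft_force: [0.0, 0.1, -1.2]
grip_width: 0.031
```

Call:
{"method": "move_arm", "body": {"targets": [0,2,0,0,0,0,0,0,0,0,0,0,0,1,0,0,0,0,0,0,0,0,0,0,0,0,0,0,0,0]}}

```text
time_s: 26.32
position: [0.4672, -0.0717, 0.0241]
tool_rot: [[-0.135, 0.001, 0.991], [-0.991, -0.0, -0.135], [0.0, -1.0, 0.001]]
ft_force: [-2.6, 0.6, 9.1]
grip_width: 0.0313
```

Call:
{"method": "move_arm", "body": {"targets": [0,0,0,0,0,0,0,0,0,0,0,0,0,0,0,0,0,0,0,0,0,0,0,0,0,0,0,0,0,0], "hand": 0.2}}

```text
time_s: 26.95
position: [0.467, -0.0716, 0.0233]
tool_rot: [[-0.135, -0.0, 0.991], [-0.991, 0.0, -0.135], [-0.0, -1.0, -0.0]]
ft_force: [-0.4, -0.5, 0.5]
grip_width: 0.0509
```

Call:
{"method": "move_arm", "body": {"targets": [0,-20,0,0,0,0,0,-35,0,0,0,0,0,-35,0,0,0,0,0,-45,0,0,0,0,0,0,0,0,0,0]}}

```text
time_s: 27.58
position: [0.4682, -0.072, 0.161]
tool_rot: [[-0.134, 0.006, 0.991], [-0.991, -0.003, -0.134], [0.002, -1.0, 0.006]]
ft_force: [0.5, 0.1, -1.5]
grip_width: 0.051
```

```bash
python3 plan.py 601.5 -265 150 0 45
python3 - <<'E'
from rig import get_image
from meas import *
for n in("side",):
    g=get_image(n);np.savez(n+"9.npz",**g)
    u,v=proj(g,[.46,-.1,.06]).astype(int);c=g["pixels"][max(0,v-70):v+70,max(0,u-90):u+90,::-1]
    cv2.imwrite(f"pics/{n}9.png",cv2.resize(c,None,fx=4,fy=4)[:600])
E
```

```text
t 27.57 pos [468.2 -72.  161. ] phi -7.7 tilt [ 0.0058 -0.0025] F [ 0.5  0.1 -1.5] w 0.0510 q6 -15
[29,2,26,0,-0.02,0, 29,2,26,0,-0.02,0, 30,2,25,0,-0.02,0, 30,2,25,0,-0.02,0, 31,2,24,0,-0.03,0]
[32,1,23,0,-0.02,0, 0,0,0,0,0,0, 0,0,0,0,0,0, 0,0,0,0,0,0, 0,0,0,0,0,0]
```

View pics/side9.png

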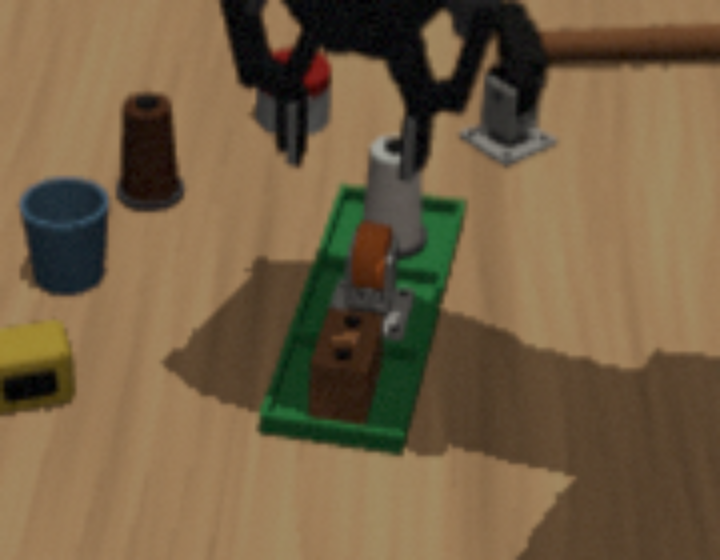

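The block sits upright in the near compartment, around crop pixel (345,370), so the green tray is full. Next is the dark foot.

Call:
{"method": "move_arm", "body": {"targets": [29,2,26,0,-0.02,0,29,2,26,0,-0.02,0,30,2,25,0,-0.02,0,30,2,25,0,-0.02,0,31,2,24,0,-0.03,0], "hand": 1}}

```text
time_s: 28.25
position: [0.5785, -0.2327, 0.1463]
tool_rot: [[-0.024, -0.003, 1.0], [-1.0, 0.002, -0.024], [-0.002, -1.0, -0.003]]
ft_force: [-0.1, 0.1, 0.5]
grip_width: 0.0854
```

Call:
{"method": "move_arm", "body": {"targets": [32,1,23,0,-0.02,0,0,0,0,0,0,0,0,0,0,0,0,0,0,0,0,0,0,0,0,0,0,0,0,0]}}

```text
time_s: 28.88
position: [0.6004, -0.2638, 0.1475]
tool_rot: [[-0.004, 0.0, 1.0], [-1.0, 0.0, -0.004], [-0.0, -1.0, 0.0]]
ft_force: [-0.6, 0.6, -0.2]
grip_width: 0.0853
```

```bash
python3 plan.py 601.5 -265 29 0 40
python3 - <<'E'
from rig import get_image
from meas import *
for n in("side",):
    g=get_image(n);np.savez(n+"10.npz",**g)
    u,v=proj(g,[.6,-.26,.06]).astype(int);c=g["pixels"][max(0,v-70):v+70,max(0,u-90):u+90,::-1]
    cv2.imwrite(f"pics/{n}10.png",cv2.resize(c,None,fx=4,fy=4)[:600])
E
```

```text
t 28.88 pos [ 600.4 -263.8  147.5] phi -0.3 tilt [0. 0.] F [-0.6  0.6 -0.2] w 0.0853 q6 -34
[0,40,0,0,-0.0,0, 1,39,1,0,-0.0,0, 0,40,0,0,-0.0,0, 0,0,0,0,0,0, 0,0,0,0,0,0]
```

View pics/side10.png

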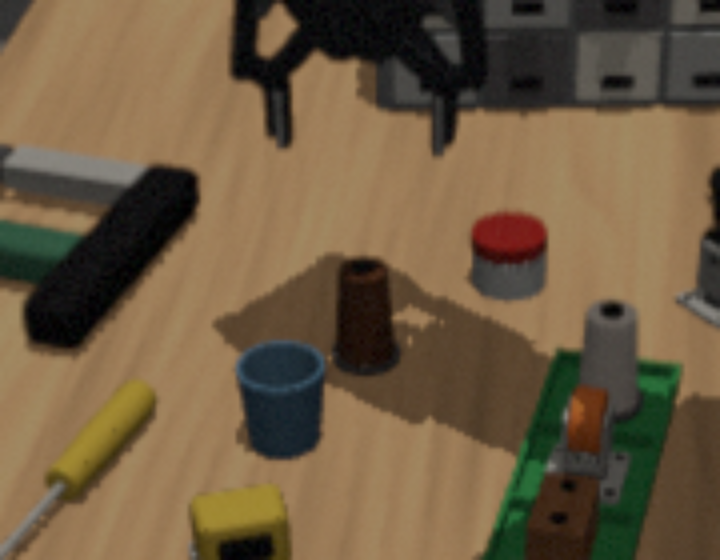

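The jaws are lined up over the dark foot, around crop pixel (365,320), and the cup is well clear.

Call:
{"method": "move_arm", "body": {"targets": [1,40,1,0,0,0,0,40,0,0,0,0,0,25,0,0,0,0,0,13,0,0,0,0,0,0,0,0,0,0]}}

```text
time_s: 29.55
position: [0.6015, -0.2654, 0.0292]
tool_rot: [[-0.005, -0.0, 1.0], [-1.0, 0.0, -0.005], [-0.0, -1.0, -0.0]]
ft_force: [0.4, -0.1, 0.7]
grip_width: 0.0853
```

Call:
{"method": "move_arm", "body": {"targets": [0,0,0,0,0,0,0,0,0,0,0,0,0,0,0,0,0,0,0,0,0,0,0,0,0,0,0,0,0,0], "hand": -1}}

```text
time_s: 30.18
position: [0.6019, -0.2657, 0.0304]
tool_rot: [[-0.005, 0.001, 1.0], [-1.0, -0.001, -0.005], [0.001, -1.0, 0.001]]
ft_force: [-0.5, 1.1, 5.9]
grip_width: 0.0333
```

Call:
{"method": "move_arm", "body": {"targets": [0,0,0,0,0,0,0,0,0,0,0,0,0,0,0,0,0,0,0,0,0,0,0,0,0,0,0,0,0,0]}}

```text
time_s: 30.8
position: [0.602, -0.2657, 0.0304]
tool_rot: [[-0.005, 0.001, 1.0], [-1.0, -0.001, -0.005], [0.001, -1.0, 0.001]]
ft_force: [-1.4, 1.2, 5.7]
grip_width: 0.0332
```

Call:
{"method": "move_arm", "body": {"targets": [0,-12,0,0,0,0,0,-30,0,0,0,0,0,-40,0,0,0,0,0,-45,0,0,0,0,0,0,0,0,0,0]}}

```text
time_s: 31.42
position: [0.6027, -0.2662, 0.1609]
tool_rot: [[-0.005, 0.007, 1.0], [-1.0, -0.004, -0.005], [0.004, -1.0, 0.007]]
ft_force: [0.1, 0.2, -1.9]
grip_width: 0.0331
```

```bash
python3 plan.py 464 193 155 4 45
```

```text
t 31.43 pos [ 602.7 -266.2  160.9] phi -0.3 tilt [ 0.0065 -0.0044] F [ 0.1  0.2 -1.9] w 0.0331 q6 -34
[-42,1,-13,0,-0.01,0, -42,0,-12,0,-0.01,0, -42,1,-12,0,-0.01,0, -42,0,-12,0,-0.01,0, -42,1,-11,0,-0.0,0]
[-42,0,-11,0,-0.01,0, -42,1,-11,0,-0.0,0, -42,0,-11,0,-0.01,0, -42,1,-10,0,-0.0,0, -43,0,-10,0,-0.01,0]
[-43,1,-10,0,-0.0,0, 0,0,0,0,0,0, 0,0,0,0,0,0, 0,0,0,0,0,0, 0,0,0,0,0,0]
```

Call:
{"method": "move_arm", "body": {"targets": [-42,0,-13,0,-0.01,0,-42,0,-12,0,-0.01,0,-42,0,-12,0,-0.01,0,-42,0,-12,0,-0.01,0,-42,0,-11,0,0,0]}}

```text
time_s: 32.05
position: [0.5374, -0.055, 0.1557]
tool_rot: [[0.035, -0.001, 0.999], [-0.999, 0.0, 0.035], [-0.001, -1.0, -0.001]]
ft_force: [0.8, 1.0, 0.1]
grip_width: 0.0332
```

Call:
{"method": "move_arm", "body": {"targets": [-42,0,-11,0,-0.01,0,-42,0,-11,0,0,0,-42,0,-11,0,-0.01,0,-42,0,-10,0,0,0,-43,0,-10,0,-0.01,0]}}

```text
time_s: 32.67
position: [0.4746, 0.1531, 0.1558]
tool_rot: [[0.065, -0.001, 0.998], [-0.998, -0.0, 0.065], [0.0, -1.0, -0.001]]
ft_force: [0.4, -0.2, -1.3]
grip_width: 0.0333
```

Call:
{"method": "move_arm", "body": {"targets": [-43,0,-10,0,0,0,0,0,0,0,0,0,0,0,0,0,0,0,0,0,0,0,0,0,0,0,0,0,0,0]}}

```text
time_s: 33.3
position: [0.4631, 0.1934, 0.1562]
tool_rot: [[0.064, -0.0, 0.998], [-0.998, -0.0, 0.064], [0.0, -1.0, -0.0]]
ft_force: [0.9, 0.4, -0.6]
grip_width: 0.0331
```

```bash
python3 plan.py 464 193 40 4 40
```

```text
t 33.30 pos [463.1 193.4 156.2] phi 3.6 tilt [-0.0001 -0.0001] F [ 0.9  0.4 -0.6] w 0.0331 q6 5
[0,39,0,0,-0.0,0, 0,39,0,0,-0.0,0, 0,38,1,0,-0.01,0, 0,0,0,0,0,0, 0,0,0,0,0,0]
```

Call:
{"method": "move_arm", "body": {"targets": [0,40,1,0,0,0,0,40,0,0,0,0,0,27,0,0,0,0,0,11,0,0,0,0,0,0,0,0,0,0]}}

```text
time_s: 33.92
position: [0.464, 0.194, 0.0383]
tool_rot: [[0.064, -0.0, 0.998], [-0.998, -0.0, 0.064], [0.0, -1.0, -0.0]]
ft_force: [-0.6, 0.4, -0.8]
grip_width: 0.0338
```

Call:
{"method": "move_arm", "body": {"targets": [0,2,0,0,0,0,0,0,0,0,0,0,0,1,0,0,0,0,0,0,0,0,0,0,0,0,0,0,0,0]}}

```text
time_s: 34.55
position: [0.4638, 0.1942, 0.0354]
tool_rot: [[0.065, 0.0, 0.998], [-0.998, 0.0, 0.065], [-0.0, -1.0, 0.0]]
ft_force: [-0.0, 0.4, -2.0]
grip_width: 0.0334
```

Call:
{"method": "move_arm", "body": {"targets": [0,1,0,0,0,0,0,0,0,0,0,0,0,0,0,0,0,0,0,0,0,0,0,0,0,0,0,0,0,0]}}

```text
time_s: 35.17
position: [0.4638, 0.1942, 0.0344]
tool_rot: [[0.065, 0.0, 0.998], [-0.998, 0.0, 0.065], [-0.0, -1.0, 0.0]]
ft_force: [-0.7, 0.1, 2.8]
grip_width: 0.0326
```

Call:
{"method": "move_arm", "body": {"targets": [0,0,0,0,0,0,0,0,0,0,0,0,0,0,0,0,0,0,0,0,0,0,0,0,0,0,0,0,0,0], "hand": 0.6}}

```text
time_s: 35.8
position: [0.4638, 0.1942, 0.0343]
tool_rot: [[0.065, -0.0, 0.998], [-0.998, 0.0, 0.065], [-0.0, -1.0, -0.0]]
ft_force: [0.0, -0.3, -0.7]
grip_width: 0.0683
```

Call:
{"method": "move_arm", "body": {"targets": [0,-20,0,0,0,0,0,-35,0,0,0,0,0,-35,0,0,0,0,0,-40,0,0,0,0,0,0,0,0,0,0]}}

```text
time_s: 36.42
position: [0.4649, 0.1945, 0.1669]
tool_rot: [[0.065, 0.006, 0.998], [-0.998, 0.001, 0.065], [-0.001, -1.0, 0.006]]
ft_force: [0.2, 0.6, 0.4]
grip_width: 0.0683
```

```bash
python3 plan.py 517 -364 150 -8 45
python3 - <<'E'
from rig import get_image
from meas import *
for n in("side",):
    g=get_image(n);np.savez(n+"11.npz",**g)
    u,v=proj(g,[.46,.17,.06]).astype(int);c=g["pixels"][max(0,v-70):v+70,max(0,u-90):u+90,::-1]
    cv2.imwrite(f"pics/{n}11.png",cv2.resize(c,None,fx=4,fy=4)[:600])
E
```

```text
t 36.42 pos [464.9 194.5 166.9] phi 3.7 tilt [0.0058 0.001 ] F [0.2 0.6 0.4] w 0.0683 q6 5
[43,1,1,0,0.02,0, 43,1,2,0,0.02,0, 43,1,3,0,0.01,0, 43,1,3,0,0.02,0, 43,1,4,0,0.01,0]
[43,1,5,0,0.02,0, 43,2,6,0,0.01,0, 43,1,6,0,0.02,0, 43,2,7,0,0.01,0, 42,1,7,0,0.02,0]
[42,2,8,0,0.01,0, 42,1,8,0,0.02,0, 43,2,10,0,0.01,0, 0,0,0,0,0,0, 0,0,0,0,0,0]
```

View pics/side11.png

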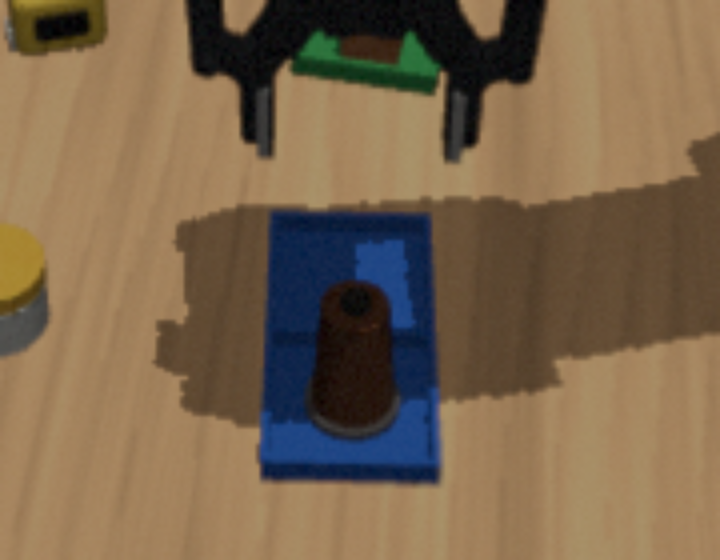

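The dark foot stands upright in the near blue compartment, base around crop pixel (352,410). Last is the red tin.

Call:
{"method": "move_arm", "body": {"targets": [43,1,1,0,0.02,0,43,1,2,0,0.02,0,43,1,3,0,0.01,0,43,1,3,0,0.02,0,43,1,4,0,0.01,0], "hand": 1}}

```text
time_s: 37.1
position: [0.4824, -0.0216, 0.158]
tool_rot: [[-0.016, -0.002, 1.0], [-1.0, 0.001, -0.016], [-0.001, -1.0, -0.002]]
ft_force: [0.7, 0.5, 0.5]
grip_width: 0.0855
```

Call:
{"method": "move_arm", "body": {"targets": [43,1,5,0,0.02,0,43,2,6,0,0.01,0,43,1,6,0,0.02,0,43,2,7,0,0.01,0,42,1,7,0,0.02,0]}}

```text
time_s: 37.72
position: [0.5034, -0.2368, 0.1506]
tool_rot: [[-0.096, -0.002, 0.995], [-0.995, 0.002, -0.096], [-0.002, -1.0, -0.002]]
ft_force: [0.3, 0.5, 0.2]
grip_width: 0.0855
```

Call:
{"method": "move_arm", "body": {"targets": [42,2,8,0,0.01,0,42,1,8,0,0.02,0,43,2,10,0,0.01,0,0,0,0,0,0,0,0,0,0,0,0,0]}}

```text
time_s: 38.35
position: [0.5157, -0.3638, 0.146]
tool_rot: [[-0.135, -0.002, 0.991], [-0.991, 0.002, -0.135], [-0.002, -1.0, -0.002]]
ft_force: [-0.5, 1.3, -0.2]
grip_width: 0.0855
```

```bash
python3 plan.py 517 -364 18 -8 45
python3 - <<'E'
from rig import get_image
from meas import *
for n in("side",):
    g=get_image(n);np.savez(n+"12.npz",**g)
    u,v=proj(g,[.517,-.364,.06]).astype(int);c=g["pixels"][max(0,v-70):v+70,max(0,u-90):u+90,::-1]
    cv2.imwrite(f"pics/{n}12.png",cv2.resize(c,None,fx=4,fy=4)[:600])
E
```

```text
t 38.35 pos [ 515.7 -363.8  146. ] phi -7.7 tilt [-0.0017  0.0021] F [-0.5  1.3 -0.2] w 0.0855 q6 -38
[0,43,0,0,0.0,0, 0,43,1,0,0.0,0, 0,42,0,0,0.0,0, 0,0,0,0,0,0, 0,0,0,0,0,0]
```

View pics/side12.png

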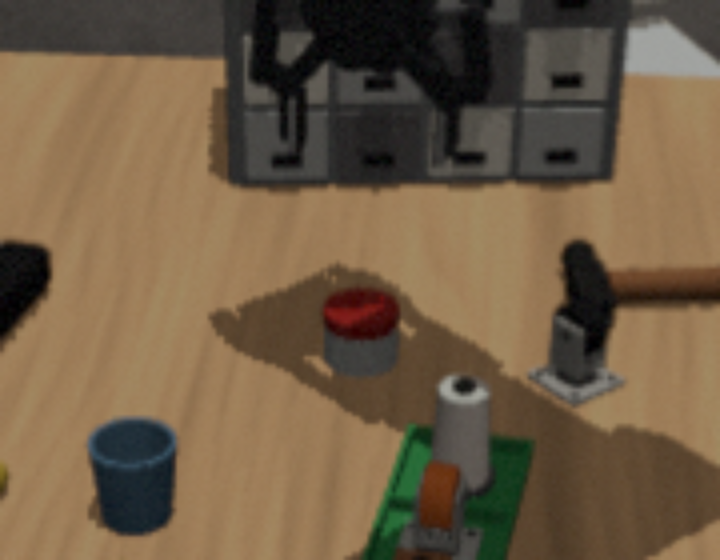

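The jaws are centred over the red tin, around crop pixel (362,330). I descend and grip.

Call:
{"method": "move_arm", "body": {"targets": [1,43,1,0,0,0,0,43,0,0,0,0,0,29,0,0,0,0,0,14,0,0,0,0,0,0,0,0,0,0]}}

```text
time_s: 39.02
position: [0.517, -0.3651, 0.0182]
tool_rot: [[-0.134, -0.001, 0.991], [-0.991, 0.001, -0.134], [-0.001, -1.0, -0.001]]
ft_force: [-0.4, 0.1, 0.5]
grip_width: 0.0856
```

Call:
{"method": "move_arm", "body": {"targets": [0,0,0,0,0,0,0,0,0,0,0,0,0,0,0,0,0,0,0,0,0,0,0,0,0,0,0,0,0,0], "hand": -1, "squeeze": 50}}

```text
time_s: 39.65
position: [0.5175, -0.3662, 0.02]
tool_rot: [[-0.135, 0.002, 0.991], [-0.991, -0.002, -0.135], [0.001, -1.0, 0.002]]
ft_force: [-0.2, 1.3, 5.9]
grip_width: 0.0503
```

Call:
{"method": "move_arm", "body": {"targets": [0,0,0,0,0,0,0,0,0,0,0,0,0,0,0,0,0,0,0,0,0,0,0,0,0,0,0,0,0,0]}}

```text
time_s: 40.28
position: [0.5175, -0.3662, 0.02]
tool_rot: [[-0.135, 0.002, 0.991], [-0.991, -0.002, -0.135], [0.002, -1.0, 0.002]]
ft_force: [-1.0, 2.2, 4.4]
grip_width: 0.0501
```

Call:
{"method": "move_arm", "body": {"targets": [0,-12,0,0,0,0,0,-30,0,0,0,0,0,-45,0,0,0,0,0,-50,0,0,0,0,0,0,0,0,0,0]}}

```text
time_s: 40.9
position: [0.518, -0.3669, 0.1604]
tool_rot: [[-0.135, 0.006, 0.991], [-0.991, -0.007, -0.134], [0.006, -1.0, 0.007]]
ft_force: [-0.0, -0.4, -2.1]
grip_width: 0.0504
```

```bash
python3 plan.py 469 117 155 4 40;  python3 - <<'E'
from rig import get_image
from meas import *
for n in("side",):
    g=get_image(n);np.savez(n+"13.npz",**g)
    u,v=proj(g,[.517,-.364,.1]).astype(int);c=g["pixels"][max(0,v-70):v+70,max(0,u-90):u+90,::-1]
    cv2.imwrite(f"pics/{n}13.png",cv2.resize(c,None,fx=4,fy=4)[:600])
E
```

```text
t 40.90 pos [ 518.  -366.9  160.4] phi -7.7 tilt [ 0.0063 -0.0065] F [-0.  -0.4 -2.1] w 0.0504 q6 -38
[-36,0,-9,0,-0.02,0, -37,0,-8,0,-0.02,0, -37,0,-7,0,-0.01,0, -37,1,-7,0,-0.02,0, -37,0,-6,0,-0.01,0]
[-37,1,-6,0,-0.02,0, -37,0,-5,0,-0.01,0, -37,1,-5,0,-0.02,0, -37,0,-4,0,-0.01,0, -37,1,-4,0,-0.02,0]
[-37,0,-3,0,-0.01,0, -37,1,-2,0,-0.02,0, -38,0,-1,0,-0.01,0, 0,0,0,0,0,0, 0,0,0,0,0,0]
```

View pics/side13.png

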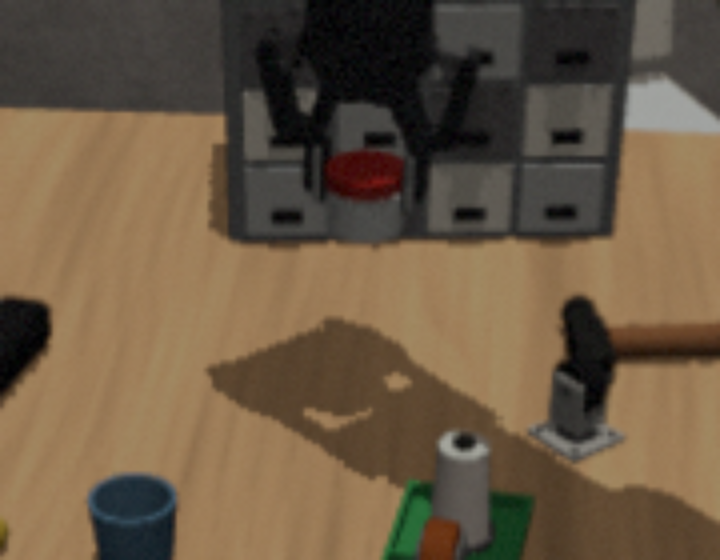

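The tin hangs level in the grip. I carry it to the blue tray.

Call:
{"method": "move_arm", "body": {"targets": [-36,0,-9,0,-0.02,0,-37,0,-8,0,-0.02,0,-37,0,-7,0,-0.01,0,-37,0,-7,0,-0.02,0,-37,0,-6,0,-0.01,0]}}

```text
time_s: 41.58
position: [0.4973, -0.1774, 0.1541]
tool_rot: [[-0.055, -0.002, 0.998], [-0.999, 0.002, -0.055], [-0.001, -1.0, -0.003]]
ft_force: [0.2, 0.9, -1.4]
grip_width: 0.0502
```

Call:
{"method": "move_arm", "body": {"targets": [-37,0,-6,0,-0.02,0,-37,0,-5,0,-0.01,0,-37,0,-5,0,-0.02,0,-37,0,-4,0,-0.01,0,-37,0,-4,0,-0.02,0]}}

```text
time_s: 42.2
position: [0.4775, 0.0078, 0.1543]
tool_rot: [[0.025, -0.003, 1.0], [-1.0, 0.001, 0.025], [-0.001, -1.0, -0.002]]
ft_force: [0.6, 0.1, -1.9]
grip_width: 0.0504
```

Call:
{"method": "move_arm", "body": {"targets": [-37,0,-3,0,-0.01,0,-37,0,-2,0,-0.02,0,-38,0,-1,0,-0.01,0,0,0,0,0,0,0,0,0,0,0,0,0]}}

```text
time_s: 42.82
position: [0.4678, 0.1179, 0.1547]
tool_rot: [[0.065, -0.002, 0.998], [-0.998, -0.0, 0.065], [0.0, -1.0, -0.002]]
ft_force: [0.3, -0.9, -1.6]
grip_width: 0.0502
```

```bash
python3 plan.py 469 117.5 30 4 45;  python3 - <<'E'
from rig import get_image
from meas import *
for n in("side",):
    g=get_image(n);np.savez(n+"14.npz",**g)
    u,v=proj(g,[.46,.14,.08]).astype(int);c=g["pixels"][max(0,v-70):v+70,max(0,u-90):u+90,::-1]
    cv2.imwrite(f"pics/{n}14.png",cv2.resize(c,None,fx=4,fy=4)[:600])
E
```

```text
t 42.83 pos [467.8 117.9 154.7] phi 3.7 tilt [-0.0016 -0.0003] F [ 0.3 -0.9 -1.6] w 0.0502 q6 -4
[0,42,0,0,-0.0,0, 0,41,1,0,-0.0,0, 0,42,0,0,-0.0,0, 0,0,0,0,0,0, 0,0,0,0,0,0]
```

View pics/side14.png

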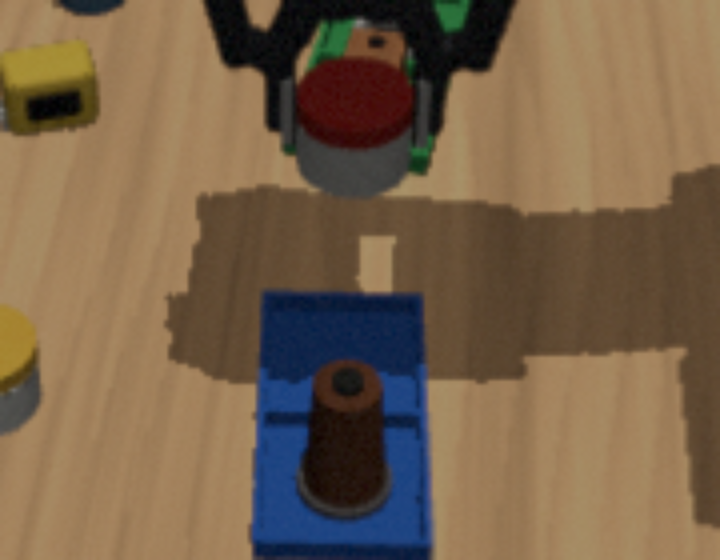

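Call:
{"method": "move_arm", "body": {"targets": [0,42,1,0,0,0,0,40,0,0,0,0,0,28,0,0,0,0,0,15,0,0,0,0,0,0,0,0,0,0]}}

```text
time_s: 43.5
position: [0.4689, 0.1174, 0.0294]
tool_rot: [[0.063, -0.003, 0.998], [-0.998, -0.0, 0.063], [-0.0, -1.0, -0.003]]
ft_force: [0.0, 0.6, -1.3]
grip_width: 0.0505
```

Call:
{"method": "move_arm", "body": {"targets": [0,2,0,0,0,0,0,0,0,0,0,0,0,2,0,0,0,0,0,0,0,0,0,0,0,0,0,0,0,0]}}

```text
time_s: 44.12
position: [0.4692, 0.1183, 0.0264]
tool_rot: [[0.065, 0.0, 0.998], [-0.998, -0.0, 0.065], [0.0, -1.0, 0.0]]
ft_force: [0.9, -0.3, -2.2]
grip_width: 0.0507
```

Call:
{"method": "move_arm", "body": {"targets": [0,1,0,0,0,0,0,0,0,0,0,0,0,1,0,0,0,0,0,0,0,0,0,0,0,0,0,0,0,0]}}

```text
time_s: 44.75
position: [0.4692, 0.1183, 0.0243]
tool_rot: [[0.065, -0.0, 0.998], [-0.998, -0.0, 0.065], [0.0, -1.0, -0.0]]
ft_force: [0.8, 0.2, -1.7]
grip_width: 0.0499
```

Call:
{"method": "move_arm", "body": {"targets": [0,1,0,0,0,0,0,0,0,0,0,0,0,0,0,0,0,0,0,0,0,0,0,0,0,0,0,0,0,0]}}

```text
time_s: 45.38
position: [0.4693, 0.1184, 0.0239]
tool_rot: [[0.065, 0.001, 0.998], [-0.998, 0.0, 0.065], [0.0, -1.0, 0.001]]
ft_force: [-2.9, -0.2, 6.7]
grip_width: 0.0502
```

Run:
```python
from rig import get_image
from meas import *
for n in("side",):
    g=get_image(n);np.savez(n+"15.npz",**g)
    u,v=proj(g,[.46,.14,.08]).astype(int);c=g["pixels"][max(0,v-70):v+70,max(0,u-90):u+90,::-1]
    cv2.imwrite(f"pics/{n}15.png",cv2.resize(c,None,fx=4,fy=4)[:600])
```

```text
(no output)
```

View pics/side15.png

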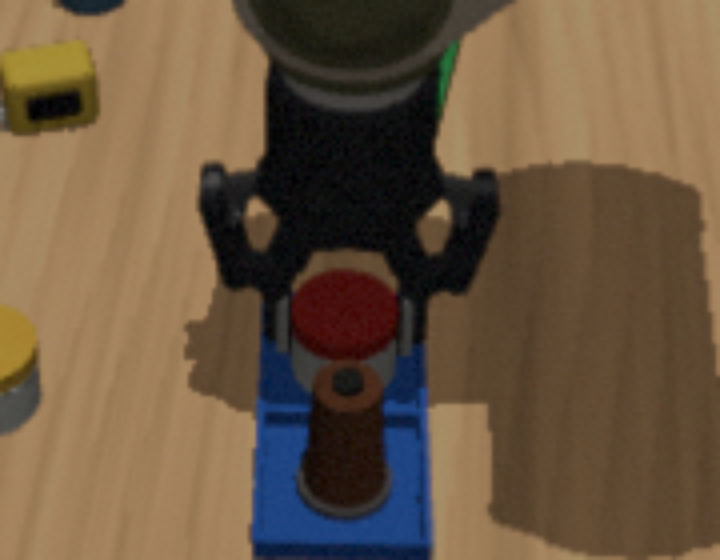

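The tin touches the floor at the expected height, inside the far blue compartment. I release it and back off.

Call:
{"method": "move_arm", "body": {"targets": [0,0,0,0,0,0,0,0,0,0,0,0,0,0,0,0,0,0,0,0,0,0,0,0,0,0,0,0,0,0], "hand": 0.8}}

```text
time_s: 46.05
position: [0.4692, 0.1183, 0.0233]
tool_rot: [[0.065, -0.0, 0.998], [-0.998, -0.0, 0.065], [-0.0, -1.0, -0.0]]
ft_force: [0.2, 0.0, -0.2]
grip_width: 0.0768
```

Call:
{"method": "move_arm", "body": {"targets": [0,-20,0,0,0,0,0,-40,0,0,0,0,0,-45,0,0,0,0,0,-45,0,0,0,0,0,-30,0,0,0,0]}}

```text
time_s: 46.68
position: [0.4694, 0.1183, 0.2054]
tool_rot: [[0.065, 0.002, 0.998], [-0.998, -0.0, 0.065], [0.0, -1.0, 0.002]]
ft_force: [-0.2, 0.2, -0.3]
grip_width: 0.0769
```

Call:
{"method": "move_arm", "body": {"targets": [0,0,-30,0,0,0,0,0,-30,0,0,0,40,0,-20,0,0,0,40,0,0,0,0,0,0,0,0,0,0,0]}}

```text
time_s: 47.3
position: [0.3947, 0.0316, 0.2035]
tool_rot: [[0.062, 0.0, 0.998], [-0.998, -0.0, 0.062], [0.0, -1.0, 0.0]]
ft_force: [-0.8, 0.4, -0.7]
grip_width: 0.077
```

```bash
python3 plan.py
python3 - <<'E'
from rig import get_image
from h import *
for n in("side","top"):
    g=get_image(n);np.savez(n+"16.npz",**g);cv2.imwrite(f"pics/{n}16.png",g["pixels"][...,::-1])
g=load("side16.npz");c=g["pixels"][140:330,200:400,::-1];cv2.imwrite("pics/side16c.png",cv2.resize(c,None,fx=3.1,fy=3.1,interpolation=2))
E
```

```text
t 47.30 pos [394.7  31.6 203.5] phi 3.5 tilt [ 0.0004 -0.0003] F [-0.8  0.4 -0.7] w 0.0770 q6 -16
```

View pics/side16c.png

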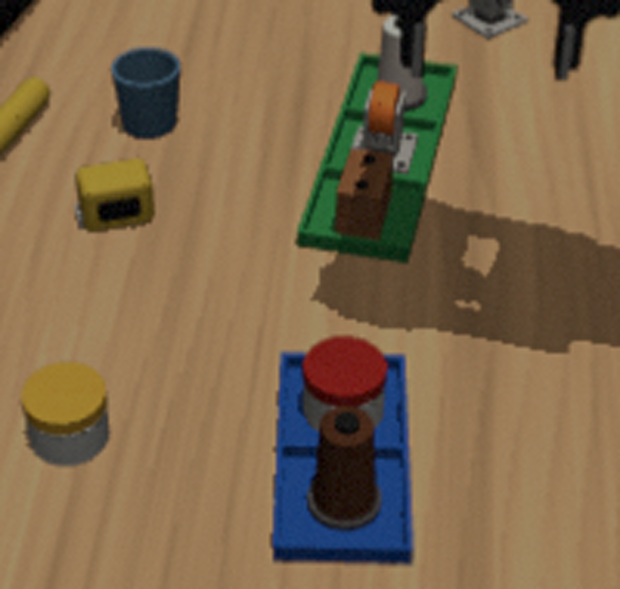

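View pics/top16.png

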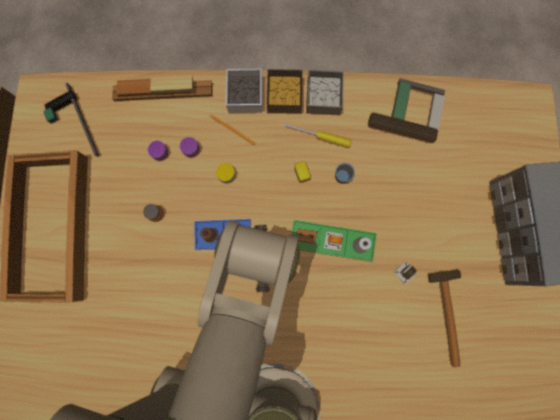

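View pics/side16.png

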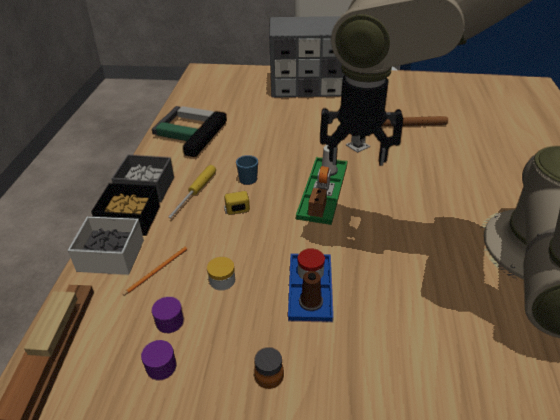

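Both trays are full. The green tray holds the foot, castor and block, the blue tray the tin and the foot, and the yellow tin and black castor haven't moved. I'll check heights and centres before handing in.

Run:
```python
from meas import *
np.set_printoptions(precision=1,suppress=True)
s=load("side16.npz");t=load("top16.npz")
for k,X in(("red",[.469,.118,.044]),("block",[.467,-.072,.044]),("yellow",[.636,.153,.04]),("dark",[.464,.194,.074]),("white",[.446,-.224,.074])):
    for n,g in(("side",s),("top",t)):
        r=top_face(g,proj(g,X),X[2],24,.008);print(k,n,*(r or ["-"]))
P=cloud(s);m=cv2.inRange(cv2.cvtColor(s["pixels"],cv2.COLOR_RGB2HSV),(0,120,60),(6,255,255))>0
q=P[m&(abs(P[...,0]-.469)<.03)&(abs(P[...,1]-.118)<.022)];q=q[q[:,2]>.038]
A=np.c_[q[:,:2],np.ones(len(q))];print("lid slope",np.linalg.lstsq(A,q[:,2],rcond=None)[0],len(q))
print(top_face(load("top0.npz"),proj(t,[.373,-.349,.06]),.06,20,.008)[:2],top_face(t,proj(t,[.373,-.349,.06]),.06,20,.008)[:2])
```

```text
red side [468.2 122.4] [467.8 122.6] [49.3 58. ] 4.831001281738281 483 43.32094336050261
red top [469.7 176.9] [469.7 176.9] [8.5 1.2] 29.09729766845703 4 41.07021021394321
block side [466.  -67.2] [465.8 -67.3] [62.  32.9] 82.14925384521484 258 43.34106343571589
block top [466.3 -73. ] [466.2 -72.3] [51.9 32.3] 82.59869384765625 229 42.78396704402638
yellow side [635.7 157.8] [635.9 158.2] [48.9 57.5] 10.537790298461914 498 39.35748562584702
yellow top [635.9 152.7] [636.5 152.4] [48.1 47.4] 1.123557448387146 263 38.804836061172935
dark side [463.1 197.9] [462.8 198.3] [29.5 32.7] 4.400670051574707 211 70.40202004918017
dark top [462.8 189.4] [463.7 190.2] [28.9 29. ] 2.6836812496185303 100 69.52867112425146
white side [ 454.6 -215. ] [ 455.7 -214.8] [11.8 30.7] 2.0997633934020996 34 69.97863957958235
white top [ 445.5 -224. ] [ 445.3 -223.7] [28.7 28.7] 0.011817739345133305 102 69.90621004825957
lid slope [ 0. -0.  0.] 373
(array([ 373. , -348.7]), array([ 372.9, -348.3])) (array([ 373.7, -349.6]), array([ 373.4, -348.9]))
```

All heights match each part standing on a tray floor (4 mm higher than on the bench), and the lid is level. The untouched parts haven't moved. Handing in.

```bash
python3 -c "
from rig import env
print(env.close_job(), env.observe()['time_s'])"
```

```text
the job is handed in; nothing more can be done
the job is handed in; nothing more can be done
```

Both repair kits are made up and the job is handed in, at about 47 s of the 128 s allowed. I worked in the order you listed: white foot, orange castor and block into the green tray, then the dark foot and red tin into the blue tray. Each part stands upright in its own compartment.

**Heights:** the tops I measured read about 4 mm higher than on the bench, as they should on the tray floors. The red lid is level. I checked the orange castor only by eye: it stood flat and clear of the dividers.

**Left alone:** the yellow tin and black castor are within about 1 mm of where they started.

**Forces:** the highest wrist reading shown was about 9 N. The arm is clear of everything.

**Disagreements:** for tall or round parts the side camera read 5–8 mm further in +y than the top camera, because its view includes part of the side walls. I went by the top view and the arm's own position. In the last check the arm hid the red tin from the top camera and partly hid the white foot from the side camera, so each was confirmed from one view only.

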